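# Seat a diamond plate in the spring clips of a grinding bracket

### The arm

A 6-joint arm with a two-finger parallel gripper is mounted at the origin on a cart in front of the work surface, level with it; the furniture and walls round the work are solid. World frame = base frame: x ahead of the robot, y to its left, z up, the work surface at z = 0. Lengths are in m, angles in rad, forces in N, time in s.
With the tool pointing down it reaches from about 0.4 to 0.825 m from the base axis. Payload 7 kg.
Tool frame: the origin (TCP) lies midway between the tips of the shut fingers; the grasp point (between the pads) lies 19 mm behind it (r.tcp_to_grasp is the distance from the TCP to the grasp point, in m); x points along the fingers, y is the direction in which the jaws open and shut, and the axes are right-handed (so a half turn about x gives the same grasp; the last joint's range is limited). The gripper opens to 85 mm and grips with 20 to 120 N. Pads are 22 mm wide; open, the fingers measure 114 mm over their backs; the gripper's body (76 mm by 85 mm) begins 54 mm behind the grasp point. The pads swing forward as they close: fully open they stand 13 mm farther back than shut.
Start: joints at [-0.934, 0.359, 0.012, 0, -1.224, -0.288], TCP at [0.231, -0.634, 0.231] pointing down, gripper open.
Joint ranges: [-3.07, 3.07], [-1.43, 2.12], [-1.02, 1.25], [-3.03, 1.67], [-3.05, -0], [-3.03, 3.03]. Speed limits (rad/s): [2.39, 2.39, 3.01, 3.14, 3.14, 3.14].

### API

Orientations are given as a rotation vector (axis times angle).
In Python, from station import r gives the robot as it stands. The module is installed in compiled form; this text tells all that it offers.
- The arm moves only by the shell command python3 -m inch 'ROWS'. ROWS is JSON, a list of rows, each an object with "slide": the shift along the tool's x, y, z in cm, a list of three; "angular": the turn, a rotation vector about the tool's x, y, z in degrees, a list of three; "hand": the closure, from 0 (fully open) to 1 (shut). In form: [{"slide": [dx, dy, dz], "angular": [ax, ay, az], "hand": hand}, ...]. A call has 1 to 12 rows; each row is the pose to reach, as a shift and turn from the pose measured when the call began, along the tool's axes at that moment; what a row does not reach only later rows make up. A row lasts 1/12 s, in which the tool goes at most 41.7 mm and 7.16 degrees, less where a joint would pass 70% of its speed; a pose out of reach is approached as far as the arm can. A call with a gripper value outside its range is refused whole. The fingers move at their own pace and stop on an object; the grip force is fixed at half the most. Time passes only in rows, so rows that repeat a pose let the fingers close. It gives the time, the measured TCP pose, the force and the opening at its end, in the units of the state.
- r.get_state(): the state, without advancing time (a new reading comes with each control period).
- r.capture(name): name is "scene" or "top" or "wrist"; returns a dict with "color" (400x640x3 uint8, blue, green, red), "fx", "fy", "cx", "cy" (pixels), "position" and "attitude" of the camera in the world; the wrist camera has in their place "T_tool_cam" (4x4, takes a point from camera to tool coordinates, whose origin is the TCP and whose axes are the tool frame's). Camera axes: x right, y up, looking along -z (the intrinsics and any distortion apply to the point x, -y, -z); pixel columns grow to the right and rows downward; lengths in m; the calibration is good to about 2 mm. The wrist camera is an equidistant fisheye: a pixel r from the principal point sees the ray r / f radians off the axis. A picture is of the moment at which its call begins: read the wrist's pose just before it. There is no depth.
- r.close_job(): hands the job in, once; it reports no verdict.
The state is a dict: "time": time; "joint_positions": joint angles; "dq": joint speeds; "effort": joint torques, N m; "tcp_pos": TCP position; "tool_rot": TCP orientation; "force": force on the tool from outside, world axes, zero at the start; "wrist_torque": the same for the moment, N m; "opening": opening from 0.0 (shut) to 1.0 (fully open).
Only numpy, scipy, OpenCV 4.12 (cv2) and the standard library are available. Lean on these libraries where they do the work, as an engineer would, in place of code of your own. Each camera call takes 0.05 s, during which the arm holds its last target.

### The job

Get the stone-grinding bracket ready: pick up the diamond plate, slide its two ears down into the spring-clip slots of the bracket and press it gently home, level, until it lies flat on the bed at both ends. Then swing the keeper over the ear so the plate cannot lift out, and leave the stones and the brush where they are.

Things in the scene. Friction and masses are not known exactly. Their poses are not given: they have to be found in the camera images.
- plate: loose diamond plate, 0.16 to 0.25 kg, lying face up: aluminium block 50 (x) x 96 (y) x 12 (z) mm, dark dotted face, a steel ear at each end. Ears 18 wide (x), 6 thick (z 0 to 6), their ends at y = -60 and +60 mm. Origin: centre of the underside, z up. Both ends are alike; either may go in either slot. Grasp the block across its 50 mm width at the middle.
- plate_end_a (a point): point 0.5 mm below the plate's underside, 34 mm from its middle towards its +y
- plate_end_b (a point): the same, 34 mm towards its -y
- bracket: grey cast bracket fixed to the table, foot 76 (x) x 158 (y) x 6 (z) mm. Origin: on the table below the middle between its two slots, where the plate's middle goes; y runs from slot to slot, +y to the keeper's end. A slotted post stands at each end, top 35 mm high. Its springs and screws bend if the plate is pushed on it with more than 40 N.
- slot_a (a point): mouth of the slot at the bracket's +y end, 56 mm from its middle, 35 mm high; open upward and inward. End wall 61.2 mm from the bracket's middle, top sloped 3 mm outward. The ear's sides run between two thin spring leaves, 16.6 mm apart, flared to 24 at the mouth, each giving 2.4 mm. They grip with some 3 N each: the plate stays where it is left; pushing it down takes up to 10 N.
- slot_b (a point): mouth of the like slot at the bracket's -y end
- bed_foot (a point): point on the bracket's foot, in its middle, 6 mm high, below the bed: an aluminium bar 26 mm wide (x) with a brass pad at each end (y = -34 and +34 mm) to carry the plate's underside. A levelling wheel has set the bed's height, which is not measured: the pads' tops are 12 to 27 mm above the table, so the seat must be felt. Beside the bar is only the foot.
- keeper (a joint): steel turn-button on the bracket's +y post, rad; pivot 75 mm from the bracket's origin along y. 0: at its stop, its 23 mm nose over the slot. Grows counter-clockwise from above to 1.65, nose out to the bracket's +x, tail to its -x. Starts 1.1 to 1.5, turns with 1 N at the knob and stays put. Nose 36 to 40 mm above the table: it cannot pass over an ear that stands higher.
- keeper_knob (a point): middle of the black upright knob on the keeper's tail, 30 mm from the pivot (straight along the bracket's +y at 0 rad): 10 mm across, from 40 to 57 mm above the table, this point at 48 mm
- tower_clear: bystander: clear six-sided pointed stone, 25 x 24 x 104 mm, standing; origin under its foot
- egg_agate: bystander: brown polished stone egg, 42 x 42 x 48 mm, standing; origin under its foot
- brush: bystander: grey hand brush with bristles, 30 x 86 x 55 mm; origin under its middle
- palm_stone: bystander: brown polished flat stone, 50 x 56 x 28 mm; origin under its middle
Not all that is in view belongs to the job. What is shaped like the plate but purple is not meant.

How it is judged:
On the way, in this order (a step that is already met when the one before it is completed fails the run):
1. the plate has been lifted off the table (height (world z) of plate above 0.03 m), for 0.1 s.
2. the plate is home: flat on the bed at both ends (z of each of plate_end_a, plate_end_b in the frame of bed below 0.013 m and horizontal distance between plate and bracket below 0.003 m and angle between the y axis of plate and the y axis of bracket, either way round below 0.05 rad), for 0.2 s.
3. the keeper is over the ear (value of joint keeper below 0.12 rad), for 0.2 s.
At the end, for the whole second after the job is handed in: The plate lies on the bed with both ends less than 1.5 mm above their pads, its middle within 3 mm of the bracket's and its length within 0.05 rad of the bracket's y, the keeper is within 0.12 rad of its stop over the ear, the plate is at rest (all of step 2 and value of joint keeper below 0.12 rad and linear speed of plate below 0.01 m/s); the robot touches nothing.
It fails at once if the plate is pressed on the bracket with more than 40 N (contact force between plate and bracket above 40 N).
It fails at once if a stone or the brush is pushed more than 3 cm away (distance of any of tower_clear, egg_agate, brush, palm_stone from where it was at the start of the episode above 0.03 m).
It also fails if it takes over 51 s, if anything falls off the work surface, if the arm or the gripper's body presses on something with over 40 N, if the wrist force passes 120 N, or if a joint passes its speed limit or range.

## Working session

There is one attempt and no reset: what is moved stays moved. The work goes in short steps, Python scripts to look and compute and a shell command to move; the robot and the scene stay as the last step left them, time stands still between calls to the robot, and variables do not carry over. Pictures are saved under pics/ and viewed, and the job is handed in when it is done.

```bash
mkdir -p pics; ls; python3 - <<'E'
from station import r
import cv2,json
s=r.get_state();print(s)
import numpy as np
np.set_printoptions(precision=4,suppress=True)
for n in("scene","top"):
    c=r.capture(n);cv2.imwrite(f"pics/{n}0.png",c["color"]);print(n,{k:v for k,v in c.items() if k!="color"})
print(r.tcp_to_grasp)
E
```

```text
pics
{'time': 0.0, 'joint_positions': array([-9.33947378e-01,  3.59364012e-01,  1.10450815e-02, -3.52972171e-04,
       -1.22408472e+00, -2.88105038e-01]), 'dq': array([-0.00058661,  0.00046825,  0.00085402,  0.00060859, -0.00023082,
        0.00175583]), 'effort': array([ 4.76327350e-04, -5.83319271e+01,  2.93411601e+01,  6.93609819e+00,
       -6.02652115e-03,  1.95141831e-05]), 'tcp_pos': array([ 0.2304714 , -0.63391818,  0.23037196]), 'tool_rot': array([-0.272322  ,  1.55385107,  0.27482466]), 'force': array([ 1.16174438, -0.30656148,  0.21051203]), 'wrist_torque': array([-0.00201615,  0.01753969, -0.01928619]), 'opening': 1.000146067657831}
scene {'fx': 492.3415876698188, 'fy': 492.3415876698188, 'cx': 324.09683242387075, 'cy': 204.7354409530477, 'position': array([-0.19  ,  0.8142,  0.6081]), 'attitude': array([ 0.4796, -1.3302, -2.1587])}
top {'fx': 362.54967058168535, 'fy': 362.54967058168535, 'cx': 318.4823496456954, 'cy': 207.45921047352928, 'position': array([ 0.4155, -0.0489,  1.1787]), 'attitude': array([ 0.082 , -0.0712, -1.5467])}
0.0187
```

View pics/scene0.png

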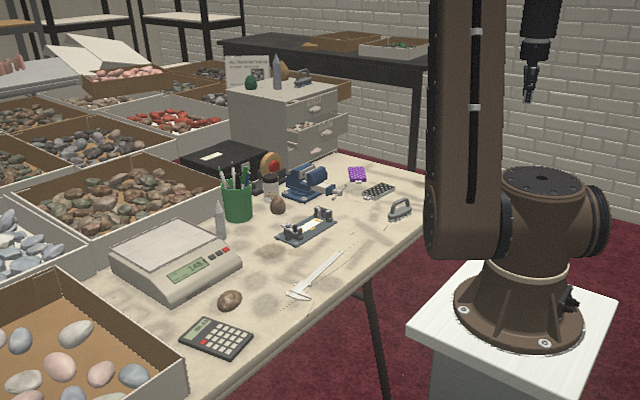

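View pics/top0.png

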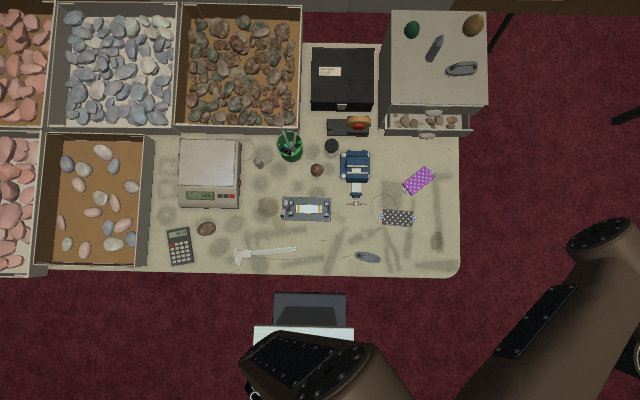

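The scene shows the bracket at about (305,225), the dark plate at (379,191), and the purple decoy beside it. In the top view the bracket is at (306,209), the plate at (397,217), the decoy at (418,180), the vise at (355,165), the brush at (367,257), and the egg at (317,170). Next I'll enlarge the top view.

```bash
cat > h.py <<'E'
import numpy as np, cv2
from scipy.spatial.transform import Rotation as R
from station import r
np.set_printoptions(precision=4,suppress=True)
def ray(c,u,v,pose=None):
    """pixel -> (origin,dir) in world"""
    x=(u-c["cx"])/c["fx"]; y=(v-c["cy"])/c["fy"]
    if "T_tool_cam" in c:
        th=np.hypot(x,y); k=np.sin(th)/th if th>1e-9 else 1
        d=np.array([x*k,-y*k,-np.cos(th)])
        T=c["T_tool_cam"]; p,rv=pose; Rt=R.from_rotvec(rv).as_matrix()
        return Rt@T[:3,3]+p, Rt@T[:3,:3]@d
    d=np.array([x,-y,-1.]); return np.array(c["position"]),R.from_rotvec(c["attitude"]).apply(d)
def onz(c,u,v,z,pose=None):
    o,d=ray(c,u,v,pose); return o+d*(z-o[2])/d[2]
def proj(c,P,pose=None):
    P=np.asarray(P,float)
    if "T_tool_cam" in c:
        T=c["T_tool_cam"]; p,rv=pose; Rt=R.from_rotvec(rv).as_matrix()
        q=T[:3,:3].T@(Rt.T@(P-p)-T[:3,3]); x,y,z=q[0],-q[1],-q[2]
        rr=np.hypot(x,y); th=np.arctan2(rr,z); return np.array([c["cx"]+c["fx"]*th*x/rr,c["cy"]+c["fy"]*th*y/rr])
    q=R.from_rotvec(c["attitude"]).inv().apply(P-c["position"])
    return np.array([c["cx"]-c["fx"]*q[0]/q[2],c["cy"]+c["fy"]*q[1]/q[2]])
def crop(im,u0,v0,u1,v1,s,name):
    a=cv2.resize(im[v0:v1,u0:u1],None,fx=s,fy=s,interpolation=cv2.INTER_CUBIC)
    st=10 if s>=5 else 20
    for u in range((u0//st+1)*st,u1,st): cv2.putText(a,str(u),(int((u-u0)*s),10),0,.33,(0,0,255)); cv2.line(a,(int((u-u0)*s),12),(int((u-u0)*s),18),(0,0,255))
    for v in range((v0//st+1)*st,v1,st): cv2.putText(a,str(v),(0,int((v-v0)*s)),0,.33,(0,0,255)); cv2.line(a,(24,int((v-v0)*s)),(30,int((v-v0)*s)),(0,0,255))
    cv2.imwrite(f"pics/{name}.png",a)
E
python3 - <<'E'
from h import *
im=cv2.imread("pics/top0.png")
crop(im,270,140,450,270,4.4,"top0c")
c=r.capture("top")
for n,u,v,z in [("plate",397,217,.012),("brk",306,209,.02),("decoy",418,180,.012),("brush",367,257,.03),("egg",317,170,.03),("palm",206,228,.02),("tower",258,162,.05)]: print(n,onz(c,u,v,z))
E
```

```text
plate [ 0.5046 -0.2931  0.012 ]
brk [0.5232 0.0004 0.02  ]
decoy [ 0.6268 -0.3611  0.012 ]
brush [ 0.3753 -0.1955  0.03  ]
egg [ 0.649  -0.0321  0.03  ]
palm [0.455  0.3187 0.02  ]
tower [0.6666 0.1552 0.05  ]
```

View pics/top0c.png

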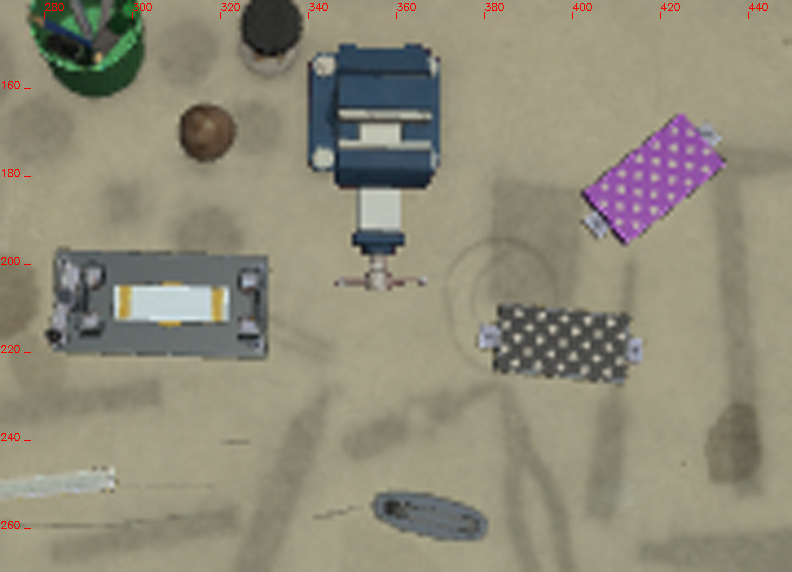

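```bash
cat >> h.py <<'E'
def tgt(yaw):
    y=np.array([np.cos(yaw),np.sin(yaw),0]); x=np.array([0,0,-1.]); return np.stack([x,y,np.cross(x,y)],1)
def plan(pos,yaw=None):
    s=r.get_state(); R0=R.from_rotvec(s["tool_rot"]).as_matrix()
    d=R0.T@(np.asarray(pos)-s["tcp_pos"])*100
    print("t",round(s["time"],2),"tcp",s["tcp_pos"],"yaw_y",np.degrees(np.arctan2(R0[1,1],R0[0,1])).round(2),"tilt",R0[:,0],"open",round(s["opening"],3),"F",s["force"])
    a=np.zeros(3)
    if yaw is not None:
        best=None
        for k in(0,np.pi):
            w=R.from_matrix(R0.T@tgt(yaw+k)).as_rotvec(degrees=True)
            if best is None or np.linalg.norm(w)<np.linalg.norm(best): best=w
        a=best
    print("slide",d.round(2),"ang",a.round(2),"rows>=",max(np.linalg.norm(d)/4.17,np.linalg.norm(a)/7.16).round(1))
E
python3 - <<'E'
from h import *
c=r.capture("top")
f=lambda a,b:(270+a/4.4,140+b/4.4)
# plate block corners at z=.012
P=[onz(c,*f(*q),.012) for q in((500,304),(630,316),(623,384),(493,370))]
for p in P: print(p)
print("centre",np.mean(P,0)); L=P[1]-P[0]+P[2]-P[3]; print("len",np.linalg.norm(L)/2,"ang",np.degrees(np.arctan2(L[1],L[0])), "wid",np.linalg.norm(P[3]-P[0]))
B=[onz(c,*f(*q),.006) for q in((55,250),(268,257),(267,358),(53,350))]
for p in B: print(p)
print("centre",np.mean(B,0)); L=B[1]-B[0]+B[2]-B[3]; print("len",np.linalg.norm(L)/2,"ang",np.degrees(np.arctan2(L[1],L[0])), "wid",np.linalg.norm(B[3]-B[0]))
plan([.505,-.293,.2],np.radians(-3))
E
```

```text
[ 0.5293 -0.25    0.012 ]
[ 0.5226 -0.3452  0.012 ]
[ 0.4726 -0.34    0.012 ]
[ 0.4807 -0.2451  0.012 ]
centre [ 0.5013 -0.2951  0.012 ]
len 0.09530772335987195 ang -94.44296084066438 wid 0.04881170864474563
[0.5627 0.0787 0.006 ]
[ 0.5609 -0.0793  0.006 ]
[ 0.4861 -0.08    0.006 ]
[0.4884 0.0777 0.006 ]
centre [ 0.5245 -0.0007  0.006 ]
len 0.15782915943220516 ang -90.73168826150032 wid 0.07424411403373582
t 0.2 tcp [ 0.2306 -0.6341  0.2307] yaw_y 109.98 tilt [-0.0005  0.0009 -1.    ] open 0.998 F [-0.2197 -0.6998  0.2414]
slide [ 3.09 22.67 37.45] ang [-67.02   0.03  -0.06] rows>= 10.5
```

```bash
python3 -m inch '[{"slide":[3.1,22.7,37.4],"angular":[-65.6,0,0],"hand":0},{"slide":[3.1,22.7,37.4],"angular":[-65.6,0,0],"hand":0},{"slide":[3.1,22.7,37.4],"angular":[-65.6,0,0],"hand":0},{"slide":[3.1,22.7,37.4],"angular":[-65.6,0,0],"hand":0},{"slide":[3.1,22.7,37.4],"angular":[-65.6,0,0],"hand":0},{"slide":[3.1,22.7,37.4],"angular":[-65.6,0,0],"hand":0},{"slide":[3.1,22.7,37.4],"angular":[-65.6,0,0],"hand":0},{"slide":[3.1,22.7,37.4],"angular":[-65.6,0,0],"hand":0},{"slide":[3.1,22.7,37.4],"angular":[-65.6,0,0],"hand":0},{"slide":[3.1,22.7,37.4],"angular":[-65.6,0,0],"hand":0},{"slide":[3.1,22.7,37.4],"angular":[-65.6,0,0],"hand":0},{"slide":[3.1,22.7,37.4],"angular":[-65.6,0,0],"hand":0}]'
python3 - <<'E'
from h import *
plan([.5,-.295,.2],np.radians(-4.4))
s=r.get_state();c=r.capture("wrist");cv2.imwrite("pics/w1.png",c["color"])
print({k:v for k,v in c.items() if k!="color"})
pose=(s["tcp_pos"],s["tool_rot"])
print(proj(c,[.5013,-.2951,.012],pose))
E
```

```text
time: 1.2
tcp_pos: [0.5069, -0.2896, 0.1994]
tool_rot: [-1.154, 1.242, 1.156]
force: [-0.2, -0.1, 0.6]
opening: 1.001
t 1.2 tcp [ 0.5069 -0.2896  0.1994] yaw_y 175.82 tilt [-0.0005  0.0013 -1.    ] open 1.001 F [-0.2416 -0.144   0.5562]
slide [-0.06  0.65 -0.59] ang [ 0.22  0.07 -0.03] rows>= 0.2
{'fx': 309.70691628693146, 'fy': 309.70691628693146, 'cx': 319.0398259301798, 'cy': 203.7018762097443, 'T_tool_cam': array([[-0.0011,  0.3244, -0.9459, -0.1433],
       [ 1.    ,  0.0002, -0.0011, -0.0007],
       [-0.0002, -0.9459, -0.3244, -0.0835],
       [ 0.    ,  0.    ,  0.    ,  1.    ]])}
[323.9974 172.5608]
```

View pics/w1.png

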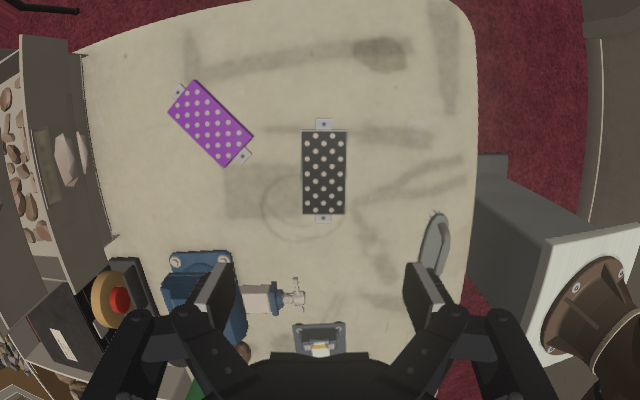

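The plate's dark face spans about (302..346, 131..214) in the wrist view, with its centre at (324,172), as predicted. The brush at (435,240) could end up near the fingers, so I'll refine the numbers and check clearance.

```bash
python3 - <<'E'
from h import *
s=r.get_state();pose=(s["tcp_pos"],s["tool_rot"])
c=r.capture("wrist"); crop(c["color"],280,100,370,240,5,"w1c")
P=[onz(c,u,v,.012,pose) for u,v in((302,131),(346,131),(346,214),(302,214))]
for p in P: print(p)
print(np.mean(P,0))
E
```

```text
[ 0.5201 -0.3438  0.012 ]
[ 0.4734 -0.3405  0.012 ]
[ 0.4781 -0.2461  0.012 ]
[ 0.5284 -0.2499  0.012 ]
[ 0.5    -0.2951  0.012 ]
```

View pics/w1c.png

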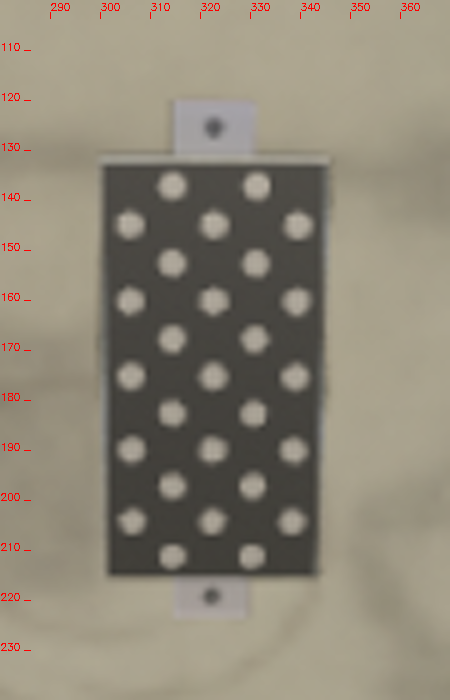

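```bash
python3 - <<'E'
from h import *
s=r.get_state();pose=(s["tcp_pos"],s["tool_rot"])
c=r.capture("wrist")
P=[onz(c,u,v,.012,pose) for u,v in((300.6,132),(345.4,132),(343.4,215),(301.6,215))]
for p in P: print(p)
m=np.mean(P,0);print(m); L=P[0]+P[1]-P[2]-P[3]; a=np.degrees(np.arctan2(L[1],L[0]));print(a+90,np.linalg.norm(L)/2)
E1=[onz(c,322.7,120,.006,pose),onz(c,322.4,223,.006,pose)];print(E1,np.mean(E1,0), np.linalg.norm(E1[1]-E1[0]));d=E1[0]-E1[1];print(np.degrees(np.arctan2(d[1],d[0]))+90)
plan([m[0],m[1],.03],np.radians(a+90))
E
```

```text
[ 0.5208 -0.3439  0.012 ]
[ 0.4732 -0.3404  0.012 ]
[ 0.4804 -0.2461  0.012 ]
[ 0.5282 -0.2497  0.012 ]
[ 0.5007 -0.295   0.012 ]
-4.437272800293513 0.0945145780002635
[array([ 0.4964, -0.3545,  0.006 ]), array([ 0.5052, -0.2355,  0.006 ])] [ 0.5008 -0.295   0.006 ] 0.11930433753279286
-4.274998240178434
t 1.35 tcp [ 0.5044 -0.2927  0.1997] yaw_y 175.63 tilt [-0.001  0.001 -1.   ] open 0.999 F [-0.6377 -0.7194  0.4466]
slide [16.98  0.34 -0.27] ang [ 0.06  0.05 -0.06] rows>= 4.1
```

```bash
python3 -m inch '[{"slide":[4,0.34,-0.27],"angular":[0,0,0],"hand":0.3},{"slide":[8,0.34,-0.27],"angular":[0,0,0],"hand":0.3},{"slide":[12,0.34,-0.27],"angular":[0,0,0],"hand":0.3},{"slide":[15,0.34,-0.27],"angular":[0,0,0],"hand":0.3},{"slide":[17,0.34,-0.27],"angular":[0,0,0],"hand":0.3},{"slide":[17,0.34,-0.27],"angular":[0,0,0],"hand":0.3},{"slide":[17,0.34,-0.27],"angular":[0,0,0],"hand":0.3}]'
python3 - <<'E'
from h import *
plan([.5008,-.295,.0],np.radians(-4.35))
s=r.get_state();c=r.capture("wrist");cv2.imwrite("pics/w2.png",c["color"])
E
```

```text
time: 1.93
tcp_pos: [0.4995, -0.2959, 0.0293]
tool_rot: [-1.149, 1.247, 1.155]
force: [1.4, 0.4, 0.1]
opening: 0.697
t 1.93 tcp [ 0.4995 -0.2959  0.0293] yaw_y 175.55 tilt [-0.0034  0.0012 -1.    ] open 0.697 F [1.3964 0.4307 0.1399]
slide [ 2.93 -0.13  0.1 ] ang [-0.1   0.05 -0.2 ] rows>= 0.7
```

View pics/w2.png

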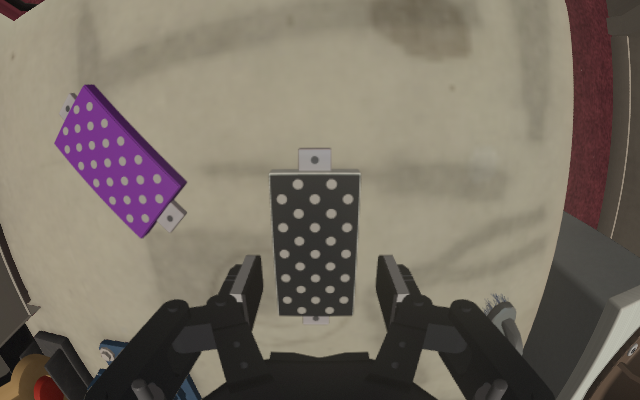

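The fingers straddle the plate, with pads at u≈258 and 378 and the plate at 272..358. Next I descend gently.

```bash
python3 -m inch '[{"slide":[1.0,-0.13,0.1],"angular":[0,0,0],"hand":0.3},{"slide":[2.0,-0.13,0.1],"angular":[0,0,0],"hand":0.3},{"slide":[2.5,-0.13,0.1],"angular":[0,0,0],"hand":0.3},{"slide":[2.9,-0.13,0.1],"angular":[0,0,-0.2],"hand":0.3},{"slide":[2.9,-0.13,0.1],"angular":[0,0,-0.2],"hand":0.3},{"slide":[2.9,-0.13,0.1],"angular":[0,0,-0.2],"hand":0.3}]'
python3 - <<'E'
from h import *
plan([.5008,-.295,.0],np.radians(-4.35))
E
```

```text
time: 2.48
tcp_pos: [0.5019, -0.2951, 0.0015]
tool_rot: [-1.153, 1.243, 1.151]
force: [-0.3, -0.4, -0.9]
opening: 0.697
t 2.48 tcp [ 0.5019 -0.2951  0.0015] yaw_y 175.59 tilt [ 0.0025  0.0003 -1.    ] open 0.697 F [-0.3137 -0.3697 -0.9099]
slide [ 0.15  0.11 -0.  ] ang [-0.06  0.03  0.14] rows>= 0.0
```

```bash
python3 -m inch '[{"slide":[0.1,0.1,0],"angular":[0,0,0],"hand":0.3},{"slide":[0.1,0.1,0],"angular":[0,0,0],"hand":0.5},{"slide":[0.1,0.1,0],"angular":[0,0,0],"hand":0.8},{"slide":[0.1,0.1,0],"angular":[0,0,0],"hand":1},{"slide":[0.1,0.1,0],"angular":[0,0,0],"hand":1},{"slide":[0.1,0.1,0],"angular":[0,0,0],"hand":1},{"slide":[0.1,0.1,0],"angular":[0,0,0],"hand":1}]'
python3 - <<'E'
from h import *
plan([.5008,-.295,.1],np.radians(-4.35))
E
```

```text
time: 3.07
tcp_pos: [0.5012, -0.295, 0.0012]
tool_rot: [-1.154, 1.242, 1.15]
force: [-0.9, 0.6, 4.7]
opening: 0.565
t 3.07 tcp [ 0.5012 -0.295   0.0012] yaw_y 175.61 tilt [ 0.0031 -0.     -1.    ] open 0.565 F [-0.8687  0.631   4.71  ]
slide [-9.88  0.01  0.  ] ang [-0.04  0.01  0.18] rows>= 2.4
```

```bash
python3 -m inch '[{"slide":[-0.3,0,0],"angular":[0,0,0],"hand":1},{"slide":[-1.5,0,0],"angular":[0,0,0],"hand":1},{"slide":[-4,0,0],"angular":[0,0,0],"hand":1},{"slide":[-7,0,0],"angular":[0,0,0],"hand":1},{"slide":[-10,0,0],"angular":[0,0,0],"hand":1},{"slide":[-10,0,0],"angular":[0,0,0],"hand":1},{"slide":[-10,0,0],"angular":[0,0,0],"hand":1}]'
python3 - <<'E'
from h import *
plan([.5245,-.0007,.13],np.radians(-.7))
s=r.get_state();c=r.capture("wrist");cv2.imwrite("pics/w3.png",c["color"])
E
```

```text
time: 3.65
tcp_pos: [0.502, -0.2952, 0.1032]
tool_rot: [-1.156, 1.24, 1.147]
force: [-0.2, -0.2, -2.6]
opening: 0.565
t 3.65 tcp [ 0.502  -0.2952  0.1032] yaw_y 175.6 tilt [ 0.0072 -0.0007 -1.    ] open 0.565 F [-0.1616 -0.1957 -2.598 ]
slide [-2.68 -0.   29.54] ang [-3.7  -0.02  0.42] rows>= 7.1
```

View pics/w3.png

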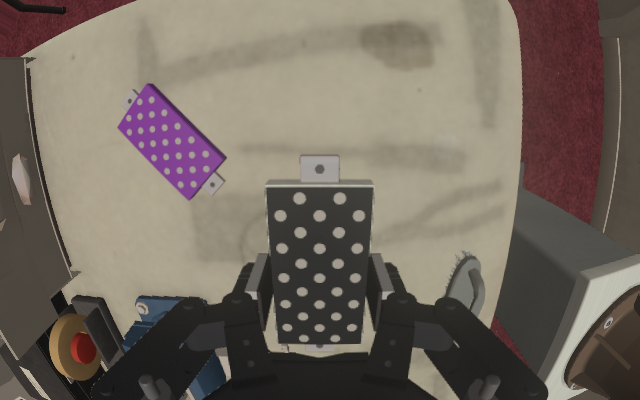

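```bash
python3 - <<'E'
from h import *
plan([.502,-.295,.21],np.radians(-.7))
plan([.5245,.17,.21],np.radians(-.7))
E
```

```text
t 3.7 tcp [ 0.5009 -0.2949  0.1016] yaw_y 175.59 tilt [ 0.0044  0.0002 -1.    ] open 0.565 F [-0.6931  0.241  -2.1137]
slide [-10.84  -0.16   0.  ] ang [-3.71  0.02  0.25] rows>= 2.6
t 3.7 tcp [ 0.5009 -0.2949  0.1016] yaw_y 175.59 tilt [ 0.0044  0.0002 -1.    ] open 0.565 F [-0.6931  0.241  -2.1137]
slide [-10.82   1.17  46.54] ang [-3.71  0.02  0.25] rows>= 11.5
```

```bash
python3 -m inch '[{"slide":[-4,0,0],"angular":[0,0,0],"hand":1},{"slide":[-8,0,0],"angular":[0,0,0],"hand":1},{"slide":[-10.8,0,2],"angular":[0,0,0],"hand":1},{"slide":[-10.8,0.1,5.5],"angular":[-1,0,0],"hand":1},{"slide":[-10.8,0.2,9],"angular":[-2,0,0],"hand":1},{"slide":[-10.8,0.3,13],"angular":[-3.7,0,0.2],"hand":1},{"slide":[-10.8,0.4,17],"angular":[-3.7,0,0.2],"hand":1},{"slide":[-10.8,0.5,21],"angular":[-3.7,0,0.2],"hand":1},{"slide":[-10.8,0.6,25],"angular":[-3.7,0,0.2],"hand":1},{"slide":[-10.8,0.7,29],"angular":[-3.7,0,0.2],"hand":1},{"slide":[-10.8,0.8,33],"angular":[-3.7,0,0.2],"hand":1}]'
python3 -m inch '[{"slide":[0,0.1,4],"angular":[0,0,0],"hand":1},{"slide":[0,0.2,8],"angular":[0,0,0],"hand":1},{"slide":[0,0.3,12],"angular":[0,0,0],"hand":1},{"slide":[0,0.3,13.5],"angular":[0,0,0],"hand":1},{"slide":[0,0.3,13.5],"angular":[0,0,0],"hand":1},{"slide":[0,0.3,13.5],"angular":[0,0,0],"hand":1}]'
python3 - <<'E'
from h import *
plan([.5245,-.0007,.13],np.radians(-.7))
s=r.get_state();c=r.capture("wrist");cv2.imwrite("pics/w4.png",c["color"])
print(s["tcp_pos"],s["tool_rot"])
crop(c["color"],240,60,400,330,2.2,"w4c")
E
```

```text
time: 4.62
tcp_pos: [0.5166, 0.0365, 0.2082]
tool_rot: [-1.199, 1.217, 1.201]
force: [0.1, -0.1, -1.9]
opening: 0.563
time: 5.12
tcp_pos: [0.5144, 0.1721, 0.2063]
tool_rot: [-1.201, 1.219, 1.204]
force: [-0.4, 0.1, -2.3]
opening: 0.565
t 5.12 tcp [0.5144 0.1721 0.2063] yaw_y 179.38 tilt [-0.0046 -0.0021 -1.    ] open 0.565 F [-0.4221  0.0786 -2.3262]
slide [  7.66  -1.24 -17.25] ang [ 0.08 -0.12 -0.26] rows>= 4.5
[0.5144 0.1721 0.2063] [-1.2006  1.2192  1.2036]
```

View pics/w4.png

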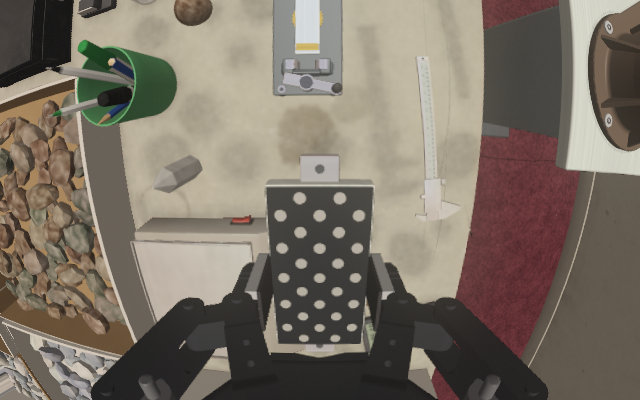

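The wrist view shows only the +y end of the bracket, with the keeper post at (307,75). I'll step back about 7 cm to get the whole bracket in frame.

```bash
python3 -m inch '[{"slide":[0,-0.6,-3.5],"angular":[0,0,0],"hand":1},{"slide":[0,-1,-6],"angular":[0,0,0],"hand":1},{"slide":[0,-1,-6.5],"angular":[0,-0.1,-0.2],"hand":1},{"slide":[0,-1,-6.5],"angular":[0,-0.1,-0.2],"hand":1},{"slide":[0,-1,-6.5],"angular":[0,-0.1,-0.2],"hand":1}]'
python3 - <<'E'
from h import *
s=r.get_state();c=r.capture("wrist");cv2.imwrite("pics/w5.png",c["color"])
import pickle;pickle.dump((c,s),open("w5.pkl","wb"))
print(s["tcp_pos"],s["tool_rot"])
crop(c["color"],255,10,385,190,5,"w5c")
crop(c["color"],255,10,385,100,6,"w5d")
crop(c["color"],255,90,385,190,6,"w5e")
E
```

```text
time: 5.58
tcp_pos: [0.5235, 0.1049, 0.2065]
tool_rot: [-1.198, 1.217, 1.199]
force: [0.3, 0.3, -1.9]
opening: 0.563
[0.5235 0.1049 0.2065] [-1.1982  1.2171  1.1992]
```

View pics/w5d.png

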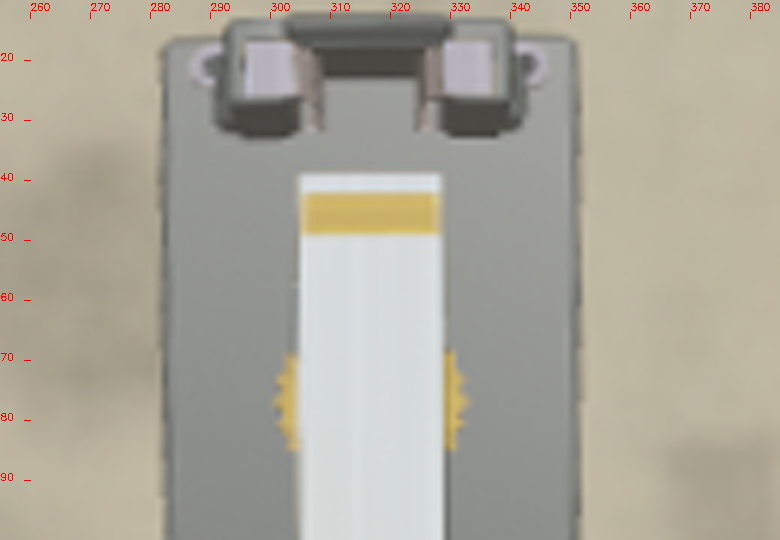

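View pics/w5e.png

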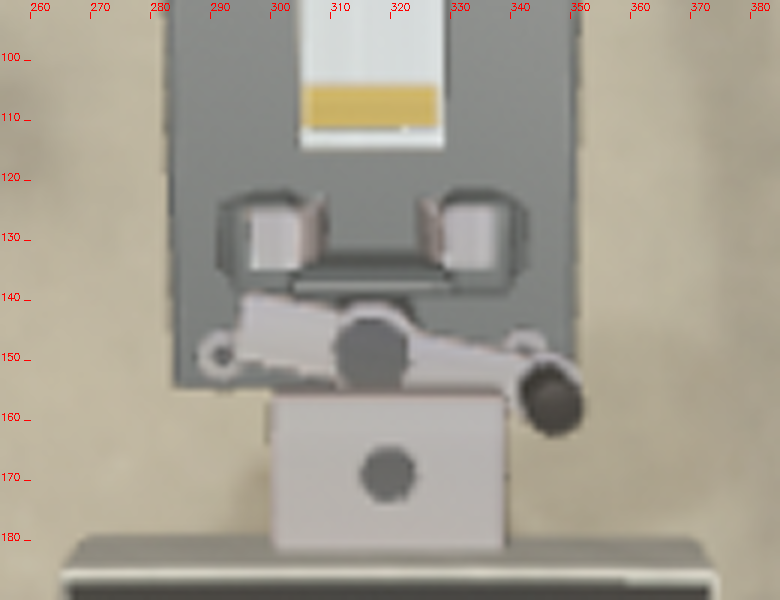

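```bash
python3 - <<'E'
from h import *
import pickle
c,s=pickle.load(open("w5.pkl","rb"));pose=(s["tcp_pos"],s["tool_rot"])
g=lambda u,v,z:onz(c,u,v,z,pose)
print("foot",[g(*p,.006) for p in((282.2,16.7),(351.3,16.7),(284.2,154.5),(350.8,154.5))], np.mean([g(*p,.006) for p in((282.2,16.7),(351.3,16.7),(284.2,154.5),(350.8,154.5))],0))
for z in(.033,.035): 
    a=[g(317,17,z),g(317,25.8,z),g(317.2,124.2,z),g(317.2,134.7,z)]
    print("caps",z,a,np.mean(a,0))
for z in(.012,.02,.027):
    a=[g(316.8,39,z),g(316.9,115,z),g(316.8,42.2,z),g(316.8,49,z),g(316.9,104.2,z),g(316.9,111.6,z)]
    print("bed",z,np.array(a)[:,1],np.mean(a,0),"w",g(305,60,z)[0]-g(328.7,60,z)[0], "hw pads mid", (a[2]+a[3])/2,(a[4]+a[5])/2)
piv=g(317,148.5,.04);knob=g(347.3,156,.057);print("pivot",piv,"knob",knob,np.linalg.norm((knob-piv)[:2]))
# predicted held plate far ear end
P=[(u,v) for u,v in((301,155),(339,155))]
print("ear end px->", [g(u,v,s["tcp_pos"][2]+.006-.001) for u,v in((300.5,155.5),(339.3,155.5),(300.8,181.5))])
E
```

```text
foot [array([ 0.5611, -0.0766,  0.006 ]), array([ 0.4859, -0.0754,  0.006 ]), array([0.5625, 0.08  , 0.006 ]), array([0.4875, 0.0812, 0.006 ])] [0.5242 0.0023 0.006 ]
caps 0.033 [array([ 0.5232, -0.0672,  0.033 ]), array([ 0.5233, -0.0576,  0.033 ]), array([0.5246, 0.0447, 0.033 ]), array([0.5248, 0.0555, 0.033 ])] [ 0.524  -0.0062  0.033 ]
caps 0.035 [array([ 0.5232, -0.0667,  0.035 ]), array([ 0.5233, -0.0571,  0.035 ]), array([0.5246, 0.0445, 0.035 ]), array([0.5248, 0.0553, 0.035 ])] [ 0.524 -0.006  0.035]
bed 0.012 [-0.0477  0.0361 -0.0441 -0.0364  0.0243  0.0324] [ 0.5243 -0.0059  0.012 ] w 0.025165298326985774 hw pads mid [ 0.5239 -0.0402  0.012 ] [0.5248 0.0284 0.012 ]
bed 0.02 [-0.0461  0.0358 -0.0425 -0.035   0.0243  0.0322] [ 0.5243 -0.0052  0.02  ] w 0.024569300091705215 hw pads mid [ 0.5239 -0.0388  0.02  ] [0.5248 0.0282 0.02  ]
bed 0.027 [-0.0446  0.0355 -0.0412 -0.0338  0.0242  0.0319] [ 0.5243 -0.0047  0.027 ] w 0.02404780163583453 hw pads mid [ 0.5239 -0.0375  0.027 ] [0.5247 0.0281 0.027 ]
pivot [0.5252 0.0688 0.04  ] knob [0.4961 0.0738 0.057 ] 0.029477861954378393
ear end px-> [array([0.5316, 0.0456, 0.2115]), array([0.514 , 0.0459, 0.2115]), array([0.5318, 0.0578, 0.2115])]
```

View pics/w5.png

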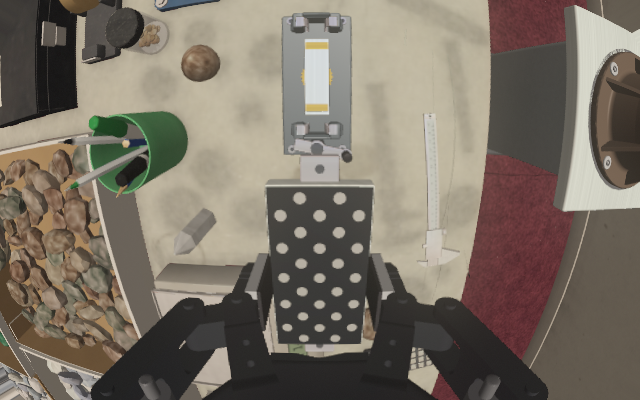

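Foot corners, caps, pads and pivot give the bracket origin as roughly (0.524, -0.006) with yaw about -0.75°. The foot is offset toward the keeper end, and the pivot at y=0.069 fits 75 mm from the origin. The keeper is at about 1.4 rad. Next I move above the bracket and compare the ear and the slot in one picture.

```bash
python3 - <<'E'
from h import *
plan([.5242,-.006,.075],np.radians(-.75))
E
```

```text
t 5.63 tcp [0.5236 0.1055 0.2066] yaw_y 179.22 tilt [-0.0009 -0.0002 -1.    ] open 0.56 F [-0.0968  0.3029 -2.6176]
slide [ 13.16  -0.22 -11.15] ang [-0.03 -0.01 -0.05] rows>= 4.1
```

```bash
python3 -m inch '[{"slide":[0,-0.1,-4],"angular":[0,0,0],"hand":1},{"slide":[0,-0.2,-8],"angular":[0,0,0],"hand":1},{"slide":[2,-0.2,-11.2],"angular":[0,0,0],"hand":1},{"slide":[5.5,-0.2,-11.2],"angular":[0,0,0],"hand":1},{"slide":[9,-0.2,-11.2],"angular":[0,0,0],"hand":1},{"slide":[11.5,-0.2,-11.2],"angular":[0,0,0],"hand":1},{"slide":[13,-0.2,-11.2],"angular":[0,0,0],"hand":1},{"slide":[13,-0.2,-11.2],"angular":[0,0,0],"hand":1},{"slide":[13,-0.2,-11.2],"angular":[0,0,0],"hand":1}]'
python3 - <<'E'
from h import *
s=r.get_state();c=r.capture("wrist");cv2.imwrite("pics/w6.png",c["color"])
import pickle;pickle.dump((c,s),open("w6.pkl","wb"))
print(s["tcp_pos"],s["tool_rot"])
plan([.5242,-.006,.075],np.radians(-.75))
crop(c["color"],260,130,380,230,6.5,"w6c")
c=r.capture("scene");crop(c["color"],250,170,370,270,6.5,"s6c")
E
```

```text
time: 6.38
tcp_pos: [0.5238, -0.0063, 0.0762]
tool_rot: [-1.199, 1.218, 1.201]
force: [0.2, -0.3, -1.0]
opening: 0.564
[ 0.5238 -0.0063  0.0762] [-1.1993  1.2179  1.2011]
t 6.43 tcp [ 0.5247 -0.006   0.0773] yaw_y 179.28 tilt [-0.0003 -0.0004 -1.    ] open 0.558 F [ 0.4443  0.2769 -0.7135]
slide [0.23 0.05 0.  ] ang [ 0.03 -0.02 -0.02] rows>= 0.1
```

View pics/w6c.png

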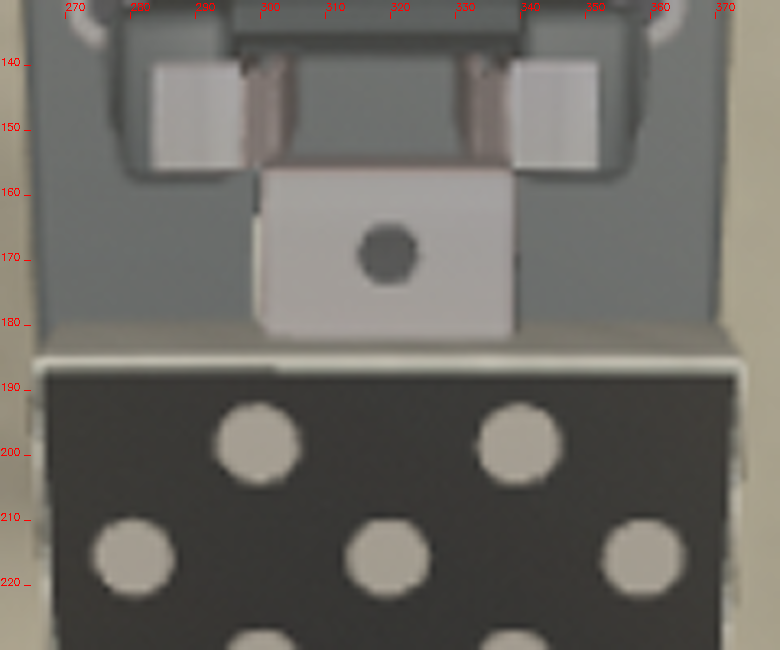

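View pics/s6c.png

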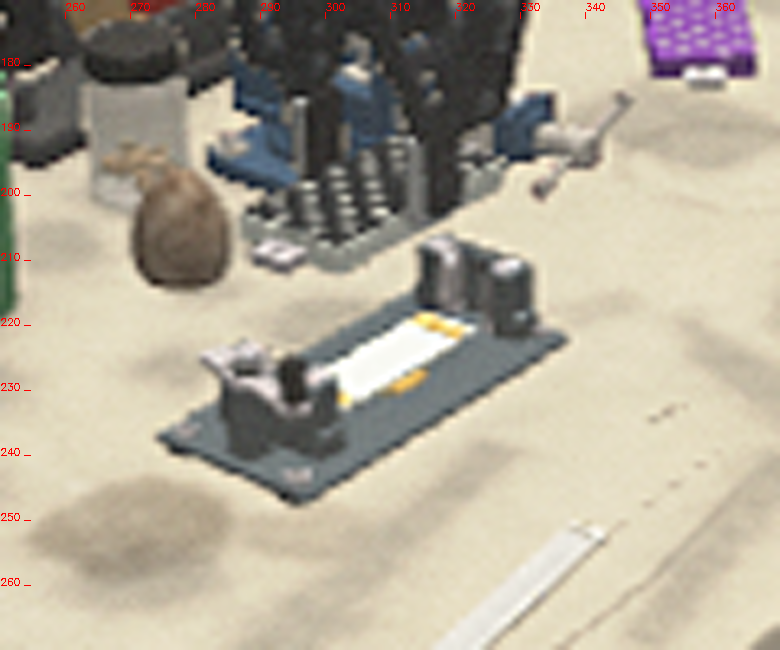

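```bash
python3 - <<'E'
from h import *
import pickle
c,s=pickle.load(open("w6.pkl","rb"));pose=(s["tcp_pos"],s["tool_rot"])
g=lambda x,y,z:onz(c,260+x/6.5,130+y/6.5,z,pose)
print("tcp",s["tcp_pos"])
ez=s["tcp_pos"][2]-.001+.006
E=(g(262,167,ez)+g(513,167,ez))/2; print("ear end",E,"w",g(262,167,ez)-g(513,167,ez))
print("hole",g(388,253,ez))
for z in(.033,.035):
  K=[g(153,60,z),g(598,60,z),g(153,168,z),g(598,168,z)];print("caps",z,np.mean(K,0),(K[2]-K[0]),K[0]-K[1])
  print("wall top",g(376,33,z),g(376,55,z))
E
```

```text
tcp [ 0.5238 -0.0063  0.0762]
ear end [ 0.5234 -0.0653  0.0812] w [ 0.0175 -0.0002  0.    ]
hole [ 0.5234 -0.0591  0.0812]
caps 0.033 [ 0.5243 -0.0619  0.033 ] [0.0004 0.0103 0.    ] [ 0.0414 -0.0006  0.    ]
wall top [ 0.5242 -0.0695  0.033 ] [ 0.5242 -0.0674  0.033 ]
caps 0.035 [ 0.5243 -0.0622  0.035 ] [0.0004 0.0102 0.    ] [ 0.041  -0.0006  0.    ]
wall top [ 0.5242 -0.0697  0.035 ] [ 0.5242 -0.0676  0.035 ]
```

```bash
python3 -m inch '[{"slide":[1,0,-0.1],"angular":[0,0,0],"hand":1},{"slide":[2.2,0,-0.12],"angular":[0,0,0],"hand":1},{"slide":[3.2,0,-0.12],"angular":[0,0,0],"hand":1},{"slide":[3.2,0,-0.12],"angular":[0,0,0],"hand":1},{"slide":[3.2,0,-0.12],"angular":[0,0,0],"hand":1}]'
python3 - <<'E'
from h import *
s=r.get_state();c=r.capture("wrist");cv2.imwrite("pics/w7.png",c["color"])
import pickle;pickle.dump((c,s),open("w7.pkl","wb"))
plan([.5247,-.0073,.045],np.radians(-.75))
crop(c["color"],260,130,380,230,6.5,"w7c")
c=r.capture("scene");crop(c["color"],250,170,370,270,6.5,"s7c")
E
```

```text
time: 6.9
tcp_pos: [0.5249, -0.0072, 0.0456]
tool_rot: [-1.2, 1.215, 1.2]
force: [0.8, 0.4, -1.5]
opening: 0.562
t 6.95 tcp [ 0.5253 -0.0071  0.0461] yaw_y 179.29 tilt [ 0.0011  0.     -1.    ] open 0.564 F [ 0.2359  0.0226 -1.6779]
slide [ 0.11  0.06 -0.02] ang [0.04 0.   0.06] rows>= 0.0
```

View pics/w7c.png

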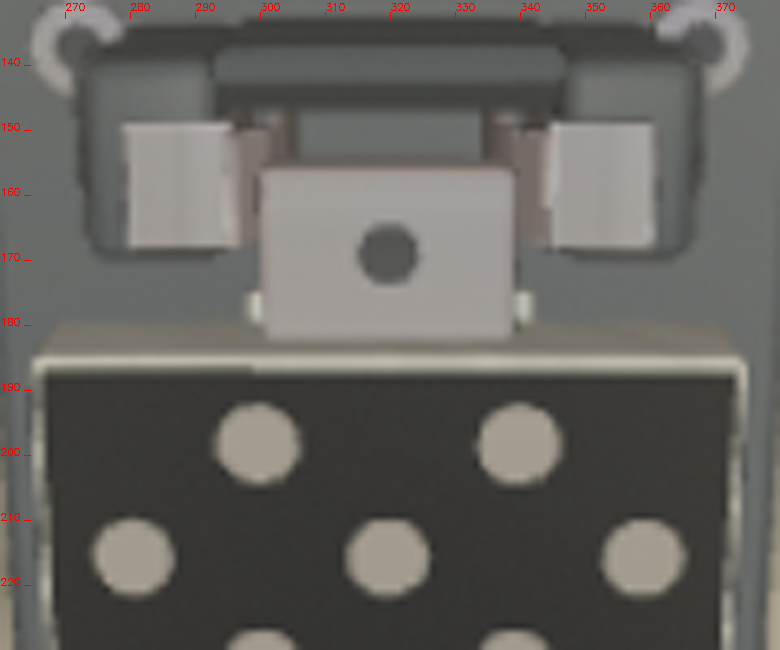

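View pics/s7c.png

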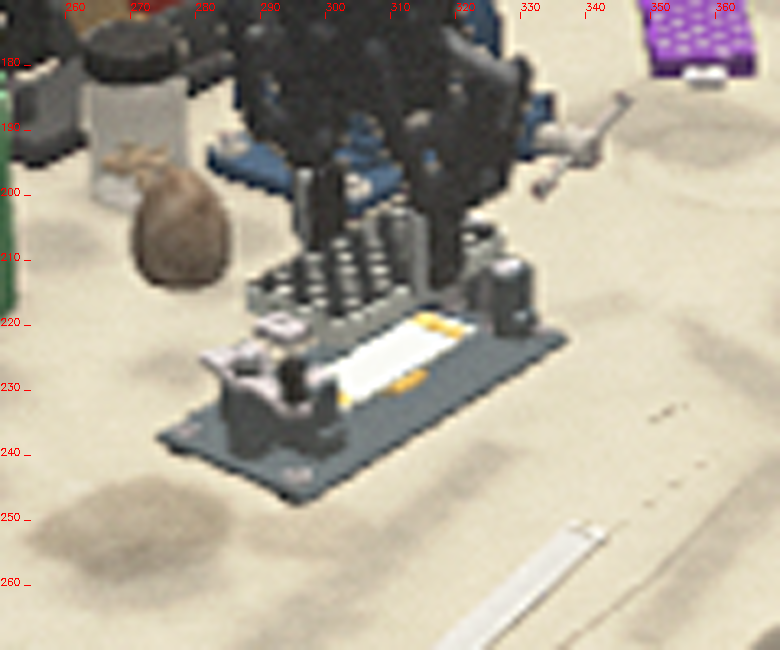

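```bash
python3 - <<'E'
from h import *
import pickle
c,s=pickle.load(open("w7.pkl","rb"));pose=(s["tcp_pos"],s["tool_rot"])
g=lambda x,y,z:onz(c,260+x/6.5,130+y/6.5,z,pose)
print("tcp",s["tcp_pos"])
ez=s["tcp_pos"][2]-.001+.006
print("ear end",(g(262,167,ez)+g(513,167,ez))/2,"hole",g(388,253,ez))
for z in(.032,.035):
  K=[g(126,123,z),g(655,123,z),g(126,247,z),g(655,247,z)];print("caps",z,np.mean(K,0),(K[2]-K[0]),K[0]-K[1])
  print("wall top",g(389,45,z),g(389,82,z),g(389,105,.02))
E
```

```text
tcp [ 0.5249 -0.0072  0.0456]
ear end [ 0.5245 -0.0662  0.0506] hole [ 0.5245 -0.0601  0.0506]
caps 0.032 [ 0.5242 -0.0616  0.032 ] [0.0004 0.0101 0.    ] [ 0.0417 -0.0005  0.    ]
wall top [ 0.5242 -0.0726  0.032 ] [ 0.5243 -0.0697  0.032 ] [ 0.5243 -0.0661  0.02  ]
caps 0.035 [ 0.5242 -0.0621  0.035 ] [0.0004 0.0099 0.    ] [ 0.0409 -0.0005  0.    ]
wall top [ 0.5242 -0.073   0.035 ] [ 0.5243 -0.0701  0.035 ] [ 0.5243 -0.0661  0.02  ]
```

```bash
python3 -m inch '[{"slide":[0.3,0,0],"angular":[0,0,0],"hand":1},{"slide":[0.6,0,0],"angular":[0,0,0],"hand":1},{"slide":[0.9,0,0],"angular":[0,0,0],"hand":1},{"slide":[1.1,0,0],"angular":[0,0,0],"hand":1},{"slide":[1.2,0,0],"angular":[0,0,0],"hand":1},{"slide":[1.2,0,0],"angular":[0,0,0],"hand":1}]'
python3 - <<'E'
from h import *
plan([.5247,-.0071,.030],np.radians(-.75)); print(r.get_state()["wrist_torque"])
E
```

```text
time: 7.5
tcp_pos: [0.5254, -0.0071, 0.034]
tool_rot: [-1.201, 1.214, 1.199]
force: [-0.5, 0.1, -2.1]
opening: 0.566
t 7.5 tcp [ 0.5254 -0.0071  0.034 ] yaw_y 179.29 tilt [ 0.0011  0.     -1.    ] open 0.566 F [-0.4675  0.0739 -2.0572]
slide [ 0.4   0.07 -0.  ] ang [0.04 0.   0.06] rows>= 0.1
[0.0066 0.0246 0.0361]
```

```bash
python3 -m inch '[{"slide":[0.15,0.03,0],"angular":[0,0,0],"hand":1},{"slide":[0.3,0.03,0],"angular":[0,0,0],"hand":1},{"slide":[0.4,0.03,0],"angular":[0,0,0],"hand":1}]'
python3 -m inch '[{"slide":[0.1,0,0],"angular":[0,0,0],"hand":1},{"slide":[0.2,0,0],"angular":[0,0,0],"hand":1}]'
python3 - <<'E'
from h import *
plan([.5247,-.0071,.020],np.radians(-.75)); print(r.get_state()["wrist_torque"])
E
```

```text
time: 7.75
tcp_pos: [0.5247, -0.0072, 0.0298]
tool_rot: [-1.2, 1.215, 1.2]
force: [-1.3, 0.5, 1.9]
opening: 0.565
time: 7.92
tcp_pos: [0.525, -0.0072, 0.0281]
tool_rot: [-1.201, 1.214, 1.199]
force: [-3.4, -0.0, 6.0]
opening: 0.562
t 7.92 tcp [ 0.525  -0.0072  0.0281] yaw_y 179.31 tilt [ 0.001  -0.0002 -1.    ] open 0.562 F [-3.3841 -0.0066  6.0076]
slide [0.81 0.03 0.01] ang [ 0.06 -0.01  0.05] rows>= 0.2
[-0.0223  0.8869  0.0356]
```

```bash
python3 -m inch '[{"slide":[0.1,0.05,0],"angular":[0,0,0],"hand":1},{"slide":[0.2,0.05,0],"angular":[0,0,0],"hand":1}]'
python3 -m inch '[{"slide":[0.1,0.03,0],"angular":[0,0,0],"hand":1},{"slide":[0.2,0.03,0],"angular":[0,0,0],"hand":1}]'
python3 - <<'E'
from h import *
plan([.5247,-.0071,.020],np.radians(-.75)); print(r.get_state()["wrist_torque"])
E
```

```text
time: 8.08
tcp_pos: [0.5248, -0.0071, 0.0263]
tool_rot: [-1.201, 1.214, 1.199]
force: [-1.1, -0.6, 3.4]
opening: 0.561
time: 8.25
tcp_pos: [0.5247, -0.007, 0.0244]
tool_rot: [-1.202, 1.213, 1.199]
force: [-0.9, -0.3, 3.5]
opening: 0.563
t 8.25 tcp [ 0.5247 -0.007   0.0244] yaw_y 179.32 tilt [ 0.0024  0.     -1.    ] open 0.563 F [-0.9314 -0.2569  3.5097]
slide [ 0.44  0.   -0.01] ang [0.07 0.   0.14] rows>= 0.1
[0.0192 0.2893 0.0384]
```

```bash
python3 -m inch '[{"slide":[0.1,0,0],"angular":[0,0,0],"hand":1},{"slide":[0.2,0,0],"angular":[0,0,0],"hand":1}]'
python3 -m inch '[{"slide":[0.1,0,0],"angular":[0,0,0],"hand":1},{"slide":[0.15,0,0],"angular":[0,0,0],"hand":1}]'
python3 - <<'E'
from h import *
plan([.5247,-.0071,.020],np.radians(-.75)); print(r.get_state()["wrist_torque"])
E
```

```text
time: 8.42
tcp_pos: [0.5248, -0.007, 0.0224]
tool_rot: [-1.202, 1.213, 1.199]
force: [-1.5, 0.1, 2.7]
opening: 0.567
time: 8.58
tcp_pos: [0.5247, -0.007, 0.0207]
tool_rot: [-1.202, 1.213, 1.199]
force: [-1.3, -0.0, 2.5]
opening: 0.563
t 8.58 tcp [ 0.5247 -0.007   0.0207] yaw_y 179.32 tilt [ 0.0023  0.     -1.    ] open 0.563 F [-1.2979 -0.0162  2.468 ]
slide [ 0.07  0.   -0.01] ang [0.07 0.   0.13] rows>= 0.0
[0.035  0.406  0.0043]
```

```bash
python3 -m inch '[{"slide":[0.08,0,0],"angular":[0,0,0],"hand":1},{"slide":[0.15,0,0],"angular":[0,0,0],"hand":1}]'
python3 -m inch '[{"slide":[0.08,0,0],"angular":[0,0,0],"hand":1},{"slide":[0.12,0,0],"angular":[0,0,0],"hand":1}]'
python3 - <<'E'
from h import *
plan([.5247,-.0071,.015],np.radians(-.75)); print(r.get_state()["wrist_torque"])
c=r.capture("scene");crop(c["color"],250,170,370,270,6.5,"s8c")
E
```

```text
time: 8.75
tcp_pos: [0.5248, -0.007, 0.0191]
tool_rot: [-1.202, 1.213, 1.199]
force: [-1.4, -0.5, 4.1]
opening: 0.558
time: 8.92
tcp_pos: [0.5248, -0.007, 0.0178]
tool_rot: [-1.202, 1.213, 1.199]
force: [-0.1, 0.2, 3.8]
opening: 0.563
t 8.92 tcp [ 0.5248 -0.007   0.0178] yaw_y 179.32 tilt [ 0.0023  0.     -1.    ] open 0.563 F [-0.135   0.213   3.8212]
slide [ 0.28  0.01 -0.01] ang [0.07 0.   0.13] rows>= 0.1
[0.0565 0.4418 0.0404]
```

View pics/s8c.png

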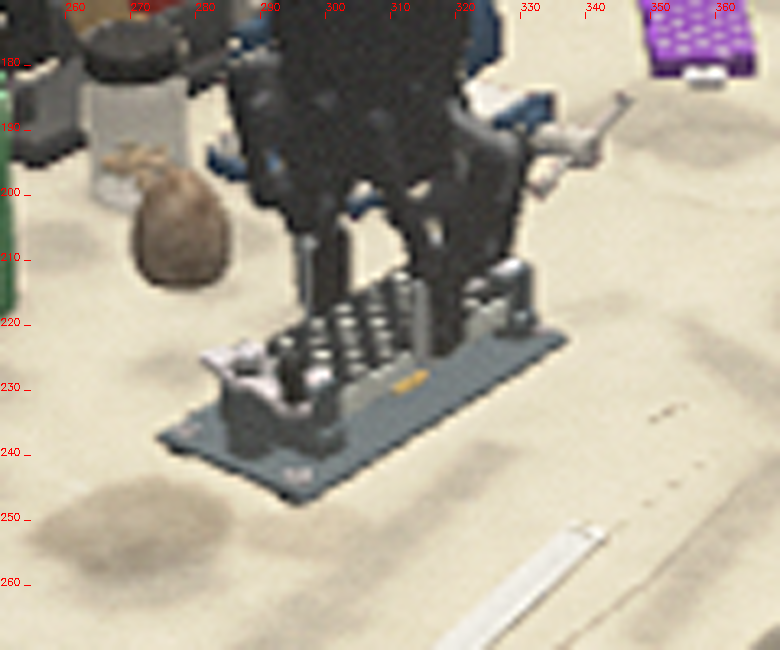

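```bash
python3 -m inch '[{"slide":[0.06,0,0],"angular":[0,0,0],"hand":1},{"slide":[0.1,0,0],"angular":[0,0,0],"hand":1}]'
python3 -m inch '[{"slide":[0.06,0,0],"angular":[0,0,0],"hand":1},{"slide":[0.1,0,0],"angular":[0,0,0],"hand":1}]'
python3 - <<'E'
from h import *
plan([.5247,-.0071,.015],np.radians(-.75)); print(r.get_state()["wrist_torque"])
E
```

```text
time: 9.13
tcp_pos: [0.5248, -0.007, 0.0167]
tool_rot: [-1.202, 1.213, 1.199]
force: [-2.0, -0.2, 3.2]
opening: 0.566
time: 9.3
tcp_pos: [0.5248, -0.007, 0.0157]
tool_rot: [-1.202, 1.213, 1.199]
force: [-1.3, -0.8, 2.3]
opening: 0.567
t 9.3 tcp [ 0.5248 -0.007   0.0157] yaw_y 179.32 tilt [ 0.0024  0.0001 -1.    ] open 0.567 F [-1.2859 -0.8236  2.3042]
slide [ 0.07  0.01 -0.01] ang [0.07 0.01 0.13] rows>= 0.0
[-0.0125  0.374  -0.0012]
```

```bash
python3 -m inch '[{"slide":[0.05,0,0],"angular":[0,0,0],"hand":1},{"slide":[0.1,0,0],"angular":[0,0,0],"hand":1}]'
python3 -m inch '[{"slide":[0.05,0,0],"angular":[0,0,0],"hand":1},{"slide":[0.1,0,0],"angular":[0,0,0],"hand":1}]'
python3 - <<'E'
from h import *
plan([.5247,-.0071,.015],np.radians(-.75)); print(r.get_state()["wrist_torque"])
E
```

```text
time: 9.47
tcp_pos: [0.5248, -0.007, 0.0146]
tool_rot: [-1.202, 1.213, 1.199]
force: [-1.3, 0.4, 3.5]
opening: 0.562
time: 9.63
tcp_pos: [0.5248, -0.007, 0.0142]
tool_rot: [-1.202, 1.213, 1.199]
force: [-5.5, 2.1, 18.5]
opening: 0.566
t 9.63 tcp [ 0.5248 -0.007   0.0142] yaw_y 179.34 tilt [ 0.0024 -0.0001 -1.    ] open 0.566 F [-5.5166  2.0748 18.4712]
slide [-0.08  0.01 -0.01] ang [ 0.09 -0.01  0.13] rows>= 0.0
[0.4787 2.1438 0.0282]
```

Seat felt: the force jumped from 3.5 to 18.5 N with the TCP at 14.2 mm, which puts the underside at about 13 mm, inside the 12–27 mm range and well above the foot. Next I release the plate.

```bash
python3 -m inch '[{"slide":[0,0,0],"angular":[0,0,0],"hand":1},{"slide":[0,0,0],"angular":[0,0,0],"hand":0.3},{"slide":[0,0,0],"angular":[0,0,0],"hand":0.3},{"slide":[0,0,0],"angular":[0,0,0],"hand":0.3},{"slide":[0,0,0],"angular":[0,0,0],"hand":0.3}]'
python3 -m inch '[{"slide":[-1,0,0],"angular":[0,0,0],"hand":0.3},{"slide":[-4,0,0],"angular":[0,0,0],"hand":0.3},{"slide":[-8,0,0],"angular":[0,0,0],"hand":0.3},{"slide":[-12,0,0],"angular":[0,0,0],"hand":0.3},{"slide":[-15,0,0],"angular":[0,0,0],"hand":0.3},{"slide":[-15,0,3],"angular":[0,0,0],"hand":0.3},{"slide":[-15,0,3],"angular":[0,0,0],"hand":0.3}]'
python3 - <<'E'
from h import *
s=r.get_state();c=r.capture("wrist");cv2.imwrite("pics/w9.png",c["color"])
import pickle;pickle.dump((c,s),open("w9.pkl","wb"))
plan([.5247,-.0071,.165],np.radians(-.75))
c=r.capture("scene");crop(c["color"],250,170,370,270,6.5,"s9c")
E
```

```text
time: 10.05
tcp_pos: [0.5249, -0.007, 0.014]
tool_rot: [-1.202, 1.213, 1.199]
force: [-0.2, 0.4, -0.1]
opening: 0.698
time: 10.63
tcp_pos: [0.5267, 0.0255, 0.1676]
tool_rot: [-1.203, 1.206, 1.196]
force: [-0.2, -0.2, -1.3]
opening: 0.705
t 10.68 tcp [0.5256 0.0245 0.1662] yaw_y 179.42 tilt [ 0.0058  0.0015 -1.    ] open 0.699 F [-0.3945 -0.5021 -0.2374]
slide [ 0.12  0.06 -3.16] ang [0.17 0.09 0.33] rows>= 0.8
```

View pics/w9.png

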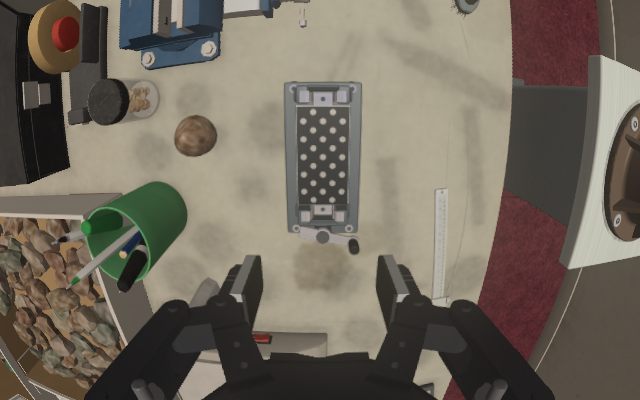

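View pics/s9c.png

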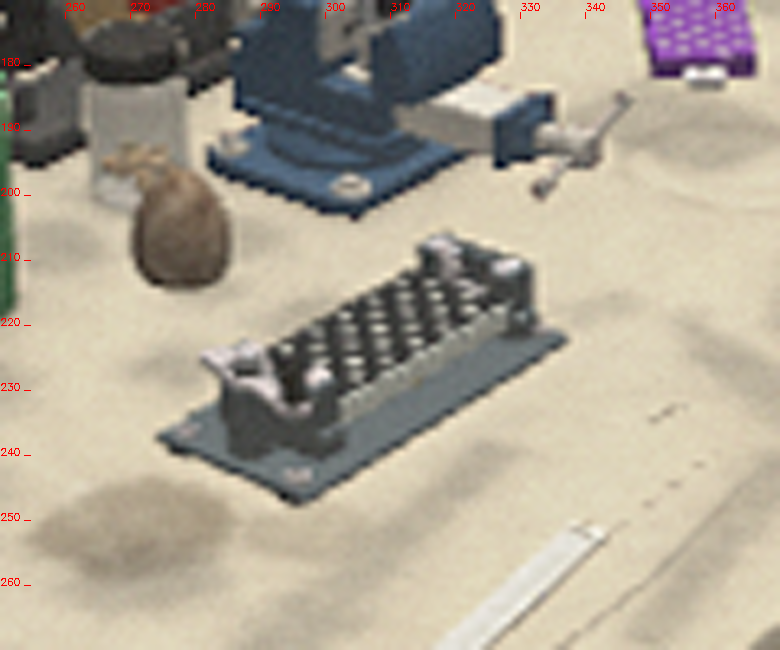

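```bash
python3 -m inch '[{"slide":[3,0.06,0.2],"angular":[0,0,0.3],"hand":1},{"slide":[6,0.06,0.2],"angular":[0,0,0.3],"hand":1},{"slide":[8,0.06,0.2],"angular":[0,0,0.3],"hand":1},{"slide":[10,0.06,0.2],"angular":[0,0,0.3],"hand":1},{"slide":[12,0.06,0.2],"angular":[0,0,0.3],"hand":1},{"slide":[13,0.06,0.2],"angular":[0,0,0.3],"hand":1},{"slide":[13.5,0.06,0.2],"angular":[0,0,0.3],"hand":1},{"slide":[13.5,0.06,0.2],"angular":[0,0,0.3],"hand":1}]'
python3 -m inch '[{"slide":[0.2,0,0],"angular":[0,0,0],"hand":1},{"slide":[0.4,0,0],"angular":[0,0,0],"hand":1},{"slide":[0.5,0,0],"angular":[0,0,0],"hand":1}]'
python3 - <<'E'
from h import *
plan([.525,.026,.027],np.radians(-.75))
E
```

```text
time: 11.4
tcp_pos: [0.5243, 0.0252, 0.0294]
tool_rot: [-1.2, 1.217, 1.204]
force: [-0.1, -0.4, -0.4]
opening: 0.003
time: 11.65
tcp_pos: [0.5249, 0.0253, 0.0251]
tool_rot: [-1.2, 1.215, 1.203]
force: [-0.9, -0.6, 5.8]
opening: 0.001
t 11.65 tcp [0.5249 0.0253 0.0251] yaw_y 179.4 tilt [-0.0019  0.0003 -1.    ] open 0.001 F [-0.856  -0.5839  5.807 ]
slide [-0.19 -0.01  0.07] ang [ 0.15  0.01 -0.11] rows>= 0.0
```

```bash
python3 -m inch '[{"slide":[0.05,0,0],"angular":[0,0,0],"hand":1},{"slide":[0.08,0,0],"angular":[0,0,0],"hand":1}]'
python3 -m inch '[{"slide":[0.03,0,0],"angular":[0,0,0],"hand":1}]'

```

```text
time: 11.82
tcp_pos: [0.5254, 0.0255, 0.0251]
tool_rot: [-1.201, 1.214, 1.202]
force: [-2.1, -0.4, 7.8]
opening: -0.002
time: 11.9
tcp_pos: [0.5256, 0.0256, 0.0252]
tool_rot: [-1.201, 1.213, 1.202]
force: [0.5, 0.0, 0.4]
opening: -0.003
```

```bash
python3 -m inch '[{"slide":[-1.5,0,0],"angular":[0,0,0],"hand":1},{"slide":[-2,0,-2],"angular":[0,0,0],"hand":1},{"slide":[-2,0,-5],"angular":[0,0,0],"hand":1},{"slide":[-1.2,0.1,-6.3],"angular":[0,0,0],"hand":1},{"slide":[-0.5,0.1,-6.3],"angular":[0,0,0],"hand":1},{"slide":[-0.2,0.1,-6.3],"angular":[0,0,0],"hand":1},{"slide":[-0.1,0.1,-6.3],"angular":[0,0,0],"hand":1}]'
python3 -m inch '[{"slide":[0.08,0,0],"angular":[0,0,0],"hand":1},{"slide":[0.14,0,0],"angular":[0,0,0],"hand":1}]'
python3 -m inch '[{"slide":[0.05,0,0],"angular":[0,0,0],"hand":1},{"slide":[0.1,0,0],"angular":[0,0,0],"hand":1}]'

```

```text
time: 12.48
tcp_pos: [0.5233, -0.0375, 0.0253]
tool_rot: [-1.2, 1.215, 1.203]
force: [-1.5, -2.5, 3.2]
opening: -0.0
time: 12.65
tcp_pos: [0.5235, -0.0374, 0.0249]
tool_rot: [-1.203, 1.216, 1.204]
force: [-4.9, -4.3, 21.0]
opening: 0.002
time: 12.82
tcp_pos: [0.5237, -0.037, 0.0249]
tool_rot: [-1.205, 1.215, 1.205]
force: [-5.6, -2.7, 18.8]
opening: -0.0
```

Both ends stop at the same height, 25.1 mm at +y and 24.9 mm at -y, so the plate lies level on the pads. Next I raise the tool and measure the keeper.

```bash
python3 -m inch '[{"slide":[-1,0,0],"angular":[0,0,0],"hand":1},{"slide":[-4,0,0],"angular":[0,0,0],"hand":1},{"slide":[-8,0,3],"angular":[0,0,0],"hand":1},{"slide":[-11,0,7],"angular":[0,0,0],"hand":1},{"slide":[-12,0.5,11],"angular":[0,0,0],"hand":1},{"slide":[-12,0.5,14],"angular":[0,0,0],"hand":1},{"slide":[-12,0.5,16],"angular":[0,0,0],"hand":1},{"slide":[-12,0.5,16],"angular":[0,0,0],"hand":1},{"slide":[-12,0.5,16],"angular":[0,0,0],"hand":1}]'
python3 - <<'E'
from h import *
s=r.get_state();c=r.capture("wrist")
import pickle;pickle.dump((c,s),open("w10.pkl","wb"))
plan([.5247,-.0071,.165],np.radians(-.75))
crop(c["color"],250,80,400,220,5,"w10c")
E
```

```text
time: 13.57
tcp_pos: [0.5198, 0.1254, 0.1447]
tool_rot: [-1.207, 1.213, 1.207]
force: [-0.9, -0.8, -0.4]
opening: 0.006
t 13.62 tcp [0.5197 0.1243 0.1444] yaw_y 179.72 tilt [-0.0025 -0.0021 -1.    ] open -0.002 F [-0.094  -0.0038 -0.6147]
slide [ -2.03  -0.56 -13.14] ang [ 0.47 -0.12 -0.14] rows>= 3.2
```

View pics/w10c.png

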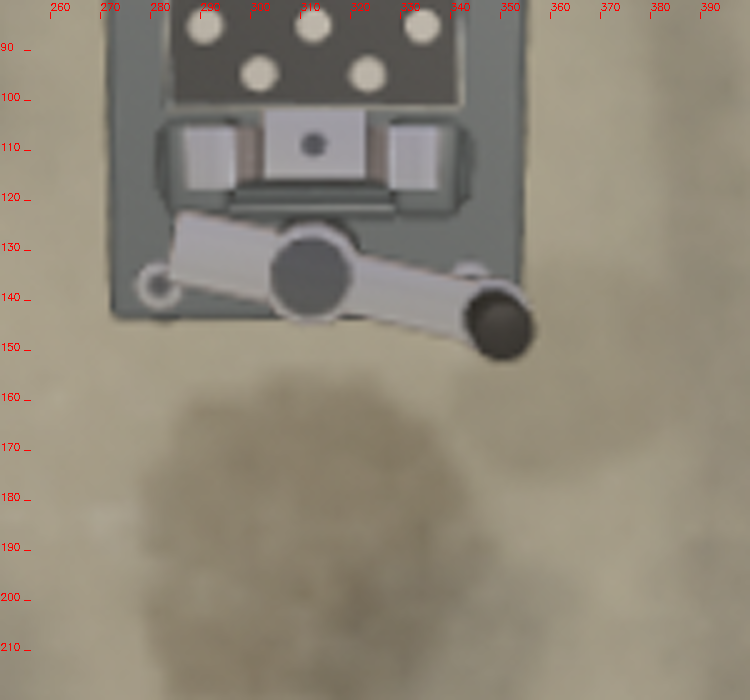

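```bash
python3 - <<'E'
from h import *
import pickle
c,s=pickle.load(open("w10.pkl","rb"));pose=(s["tcp_pos"],s["tool_rot"])
g=lambda x,y,z:onz(c,250+x/5,80+y/5,z,pose)
print("joints",s["joint_positions"],"R",R.from_rotvec(s["tool_rot"]).as_matrix())
for zp in(.04,.044): print("pivot",zp,g(311,275,zp))
print("knob",g(500,325,.057))
print("ear end",g(263,180,.0191),g(366,180,.0191)); print("caps",np.mean([g(*p,.035) for p in((183,126),(440,126),(183,189),(440,189))],0))
p=g(311,275,.042);k=g(500,325,.057);d=(k-p)[:2];print(np.linalg.norm(d),np.arctan2(-d[0],d[1]))
print("face corner mid",[g(x,105,.0251) for x in(170,460)])
E
```

```text
joints [ 0.6039  0.2059 -0.4153  0.0004 -0.9521 -0.6075] R [[-0.0018 -1.      0.0035]
 [-0.0016  0.0035  1.    ]
 [-1.      0.0018 -0.0016]]
pivot 0.04 [0.5254 0.0688 0.04  ]
pivot 0.044 [0.5253 0.0683 0.044 ]
knob [0.4967 0.0745 0.057 ]
ear end [0.5339 0.0543 0.0191] [0.5162 0.0544 0.0191]
caps [0.5253 0.0498 0.035 ]
0.02923614951590906 1.3665444163384761
face corner mid [array([0.5491, 0.0409, 0.0251]), array([0.5006, 0.0413, 0.0251])]
```

```bash
python3 - <<'E'
from h import *
plan([.496,.0747,.11],np.radians(78.3))
plan([.496,.0747,.11],np.radians(0))
E
```

```text
t 13.62 tcp [0.5197 0.1243 0.1444] yaw_y 179.72 tilt [-0.0025 -0.0021 -1.    ] open -0.002 F [-0.094  -0.0038 -0.6147]
slide [ 3.46  2.33 -4.96] ang [-78.58  -0.    -0.2 ] rows>= 11.0
t 13.62 tcp [0.5197 0.1243 0.1444] yaw_y 179.72 tilt [-0.0025 -0.0021 -1.    ] open -0.002 F [-0.094  -0.0038 -0.6147]
slide [ 3.46  2.33 -4.96] ang [-0.28 -0.12 -0.14] rows>= 1.6
```

```bash
python3 -m inch '[{"slide":[0,2.3,-5],"angular":[-78.6,0,0],"hand":0.7},{"slide":[0,2.3,-5],"angular":[-78.6,0,0],"hand":0.7},{"slide":[0,2.3,-5],"angular":[-78.6,0,0],"hand":0.7},{"slide":[0,2.3,-5],"angular":[-78.6,0,0],"hand":0.7},{"slide":[0,2.3,-5],"angular":[-78.6,0,0],"hand":0.7},{"slide":[0,2.3,-5],"angular":[-78.6,0,0],"hand":0.7},{"slide":[0,2.3,-5],"angular":[-78.6,0,0],"hand":0.7},{"slide":[0,2.3,-5],"angular":[-78.6,0,0],"hand":0.7},{"slide":[1,2.3,-5],"angular":[-78.6,0,0],"hand":0.7},{"slide":[2,2.3,-5],"angular":[-78.6,0,0],"hand":0.7},{"slide":[3.4,2.3,-5],"angular":[-78.6,0,0],"hand":0.7},{"slide":[3.4,2.3,-5],"angular":[-78.6,0,0],"hand":0.7}]'
python3 -m inch '[{"slide":[0,0,0],"angular":[0,0,0],"hand":0.7}]'
python3 - <<'E'
from h import *
s=r.get_state();c=r.capture("wrist");cv2.imwrite("pics/w11.png",c["color"])
plan([.496,.0747,.045],np.radians(78.3))
print(proj(c,[.496,.0747,.057],(s["tcp_pos"],s["tool_rot"])))
c=r.capture("scene");crop(c["color"],210,140,350,260,5.5,"s11c")
E
```

```text
time: 14.62
tcp_pos: [0.4946, 0.0728, 0.1081]
tool_rot: [-2.112, 0.217, 2.125]
force: [-1.0, -0.3, -0.6]
opening: 0.304
time: 14.7
tcp_pos: [0.4943, 0.072, 0.108]
tool_rot: [-2.109, 0.223, 2.124]
force: [0.0, 0.4, 0.8]
opening: 0.297
t 14.75 tcp [0.4941 0.0719 0.1078] yaw_y -101.7 tilt [-0.008  -0.0045 -1.    ] open 0.298 F [-0.1425  0.2941  0.52  ]
slide [ 6.28 -0.35 -0.17] ang [-0.01  0.39 -0.35] rows>= 1.5
[314.4712 226.0226]
```

View pics/w11.png

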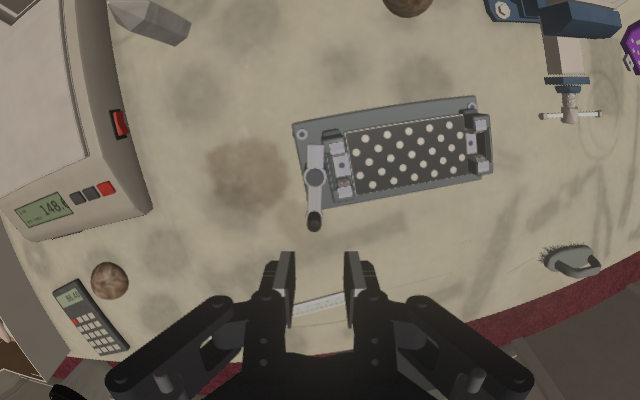

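View pics/s11c.png

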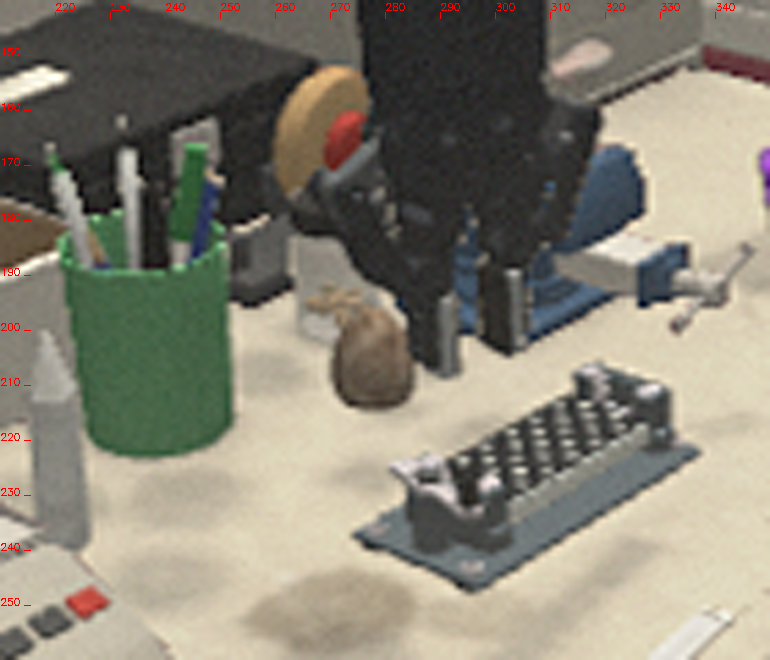

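```bash
python3 - <<'E'
from h import *
s=r.get_state();c=r.capture("wrist");crop(c["color"],270,130,370,300,4.5,"w12c")
pose=(s["tcp_pos"],s["tool_rot"])
print(s["tcp_pos"],proj(c,[.496,.0747,.057],pose),proj(c,[.496,.0747,.04],pose),proj(c,[.5254,.0687,.042],pose))
E
```

```text
[0.4944 0.0722 0.1083] [314.9108 225.9215] [315.0726 216.7007] [314.7668 177.6905]
```

View pics/w12c.png

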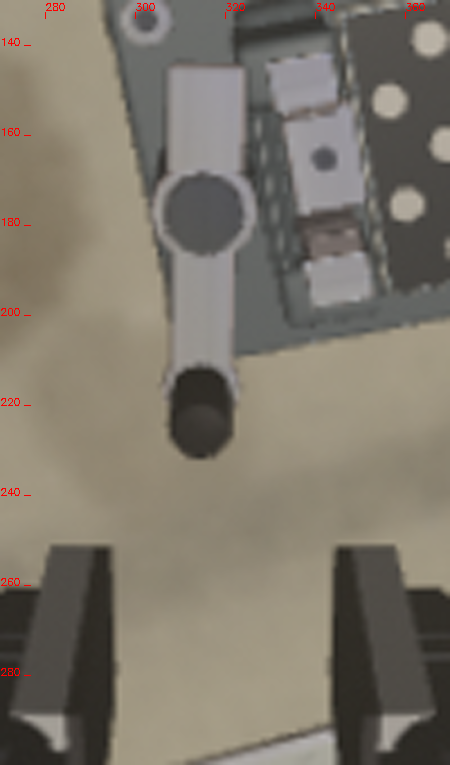

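```bash
python3 -m inch '[{"slide":[1,-0.28,-0.11],"angular":[0,0.4,-0.35],"hand":0.7},{"slide":[3,-0.28,-0.11],"angular":[0,0.4,-0.35],"hand":0.7},{"slide":[4.5,-0.28,-0.11],"angular":[0,0.4,-0.35],"hand":0.7},{"slide":[5.5,-0.28,-0.11],"angular":[0,0.4,-0.35],"hand":0.7},{"slide":[6.2,-0.28,-0.11],"angular":[0,0.4,-0.35],"hand":0.7},{"slide":[6.2,-0.28,-0.11],"angular":[0,0.4,-0.35],"hand":0.7}]'
python3 - <<'E'
from h import *
plan([.496,.0747,.045],np.radians(78.3))
c=r.capture("wrist");cv2.imwrite("pics/w13.png",c["color"])
s=r.get_state();R0=R.from_rotvec(s["tool_rot"]).as_matrix()
# arc rows
piv=np.array([.5254,.0687]);y0=np.arctan2(R0[1,1],R0[0,1])
for k,th in enumerate(np.linspace(1.367,-.06,13)[1:]):
    p=np.array([*(piv+.03*np.array([-np.sin(th),np.cos(th)])),.045])
    w=R.from_matrix(R0.T@tgt(th+np.pi)).as_rotvec(degrees=True)
    print(round(th,2),(R0.T@(p-s["tcp_pos"])*100).round(2),w.round(1))
E
```

```text
time: 15.35
tcp_pos: [0.4956, 0.0745, 0.0458]
tool_rot: [-2.114, 0.217, 2.113]
force: [-0.9, 0.2, 0.2]
opening: 0.298
t 15.35 tcp [0.4956 0.0745 0.0458] yaw_y -101.74 tilt [ 0.0005  0.0002 -1.    ] open 0.298 F [-0.8698  0.2008  0.2202]
slide [ 0.08 -0.03 -0.04] ang [-0.04 -0.03  0.01] rows>= 0.0
1.25 [ 0.16 -0.36 -0.02] [ 6.8 -0.1  0. ]
1.13 [ 0.16 -0.72 -0.08] [13.6 -0.1  0. ]
1.01 [ 0.16 -1.06 -0.19] [20.4 -0.1  0.1]
0.89 [ 0.16 -1.38 -0.33] [27.2 -0.1  0.1]
0.77 [ 0.16 -1.69 -0.51] [34.  -0.1  0.1]
0.65 [ 0.16 -1.97 -0.73] [40.9 -0.1  0.1]
0.53 [ 0.16 -2.23 -0.98] [47.7 -0.1  0.1]
0.42 [ 0.16 -2.45 -1.25] [54.5 -0.   0.1]
0.3 [ 0.16 -2.64 -1.56] [61.3 -0.   0.1]
0.18 [ 0.16 -2.79 -1.88] [68.1 -0.   0.1]
0.06 [ 0.16 -2.91 -2.22] [74.9 -0.   0.1]
-0.06 [ 0.16 -2.98 -2.57] [81.7 -0.   0.1]
```

View pics/w13.png

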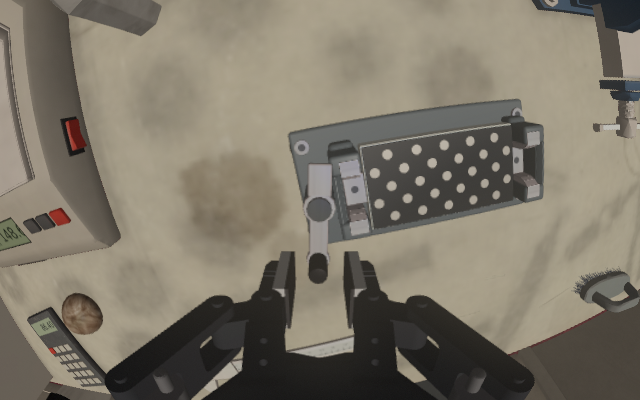

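```bash
python3 -m inch '[{"slide":[0,-0.36,-0.02],"angular":[6.8,0,0],"hand":0.84},{"slide":[0,-0.72,-0.08],"angular":[13.6,0,0],"hand":0.84},{"slide":[0,-1.06,-0.19],"angular":[20.4,0,0],"hand":0.84},{"slide":[0,-1.38,-0.33],"angular":[27.2,0,0],"hand":0.84},{"slide":[0,-1.69,-0.51],"angular":[34,0,0],"hand":0.84},{"slide":[0,-1.97,-0.73],"angular":[40.9,0,0],"hand":0.84},{"slide":[0,-2.23,-0.98],"angular":[47.7,0,0],"hand":0.84},{"slide":[0,-2.45,-1.25],"angular":[54.5,0,0],"hand":0.84},{"slide":[0,-2.64,-1.56],"angular":[61.3,0,0],"hand":0.84},{"slide":[0,-2.79,-1.88],"angular":[68.1,0,0],"hand":0.84},{"slide":[0,-2.91,-2.22],"angular":[74.9,0,0],"hand":0.84},{"slide":[0,-2.91,-2.22],"angular":[74.9,0,0],"hand":0.84}]'
python3 - <<'E'
from h import *
plan([.5254,.0987,.045],np.radians(0))
c=r.capture("wrist");cv2.imwrite("pics/w14.png",c["color"])
E
```

```text
time: 16.4
tcp_pos: [0.5245, 0.0989, 0.0476]
tool_rot: [-1.249, 1.181, 1.247]
force: [-0.1, -0.2, -0.2]
opening: 0.164
t 16.4 tcp [0.5245 0.0989 0.0476] yaw_y -176.95 tilt [ 0.0025  0.001  -1.    ] open 0.164 F [-0.1064 -0.1769 -0.2392]
slide [ 0.26 -0.09 -0.03] ang [3.05 0.05 0.14] rows>= 0.4
```

View pics/w14.png

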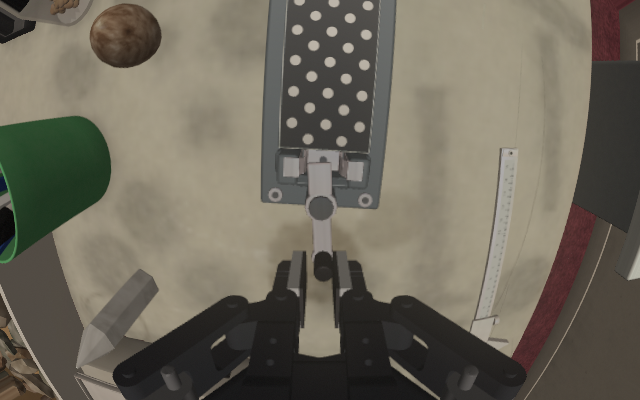

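The nose now lies over the ear and the knob is at (322,265), with the keeper close to 0. I'll push the last bit to the stop and watch the force.

```bash
python3 -m inch '[{"slide":[0,-0.15,0],"angular":[1.5,0,0],"hand":0.84},{"slide":[0,-0.3,0],"angular":[3,0,0],"hand":0.84},{"slide":[0,-0.4,0],"angular":[3,0,0],"hand":0.84}]'
python3 -m inch '[{"slide":[0,-0.1,0],"angular":[0,0,0],"hand":0.84},{"slide":[0,-0.15,0],"angular":[0,0,0],"hand":0.84}]'

```

```text
time: 16.7
tcp_pos: [0.528, 0.0991, 0.0478]
tool_rot: [-1.215, 1.203, 1.214]
force: [-6.3, 1.7, 4.2]
opening: 0.161
time: 16.87
tcp_pos: [0.5282, 0.099, 0.0477]
tool_rot: [-1.214, 1.205, 1.216]
force: [-7.3, 4.1, 5.0]
opening: 0.159
```

The stop was felt at about 7 N. Next I open the hand, lift and look.

```bash
python3 -m inch '[{"slide":[0,0.15,0],"angular":[0,0,0],"hand":0.7},{"slide":[0,0.15,0],"angular":[0,0,0],"hand":0.7},{"slide":[-0.5,0.15,0],"angular":[0,0,0],"hand":0.7},{"slide":[-3,0.15,0],"angular":[0,0,0],"hand":0.7},{"slide":[-6,0.15,0],"angular":[0,0,0],"hand":0.7},{"slide":[-9,0.15,2],"angular":[0,0,0],"hand":0.7},{"slide":[-11,0.15,4],"angular":[0,0,0],"hand":0.7},{"slide":[-11,0.15,4],"angular":[0,0,0],"hand":0.7},{"slide":[-11,0.15,4],"angular":[0,0,0],"hand":0.7}]'
python3 - <<'E'
from h import *
s=r.get_state();c=r.capture("wrist");cv2.imwrite("pics/w15.png",c["color"])
import pickle;pickle.dump((c,s),open("w15.pkl","wb"))
print(s["time"],s["tcp_pos"],s["force"])
crop(c["color"],250,40,390,200,4.5,"w15c")
c=r.capture("scene");crop(c["color"],210,140,350,260,5.5,"s15c")
E
```

```text
time: 17.62
tcp_pos: [0.5273, 0.1402, 0.1595]
tool_rot: [-1.216, 1.2, 1.215]
force: [-0.2, -0.3, -0.7]
opening: 0.3
17.6167 [0.5273 0.1402 0.1595] [-0.2221 -0.3445 -0.678 ]
```

View pics/w15c.png

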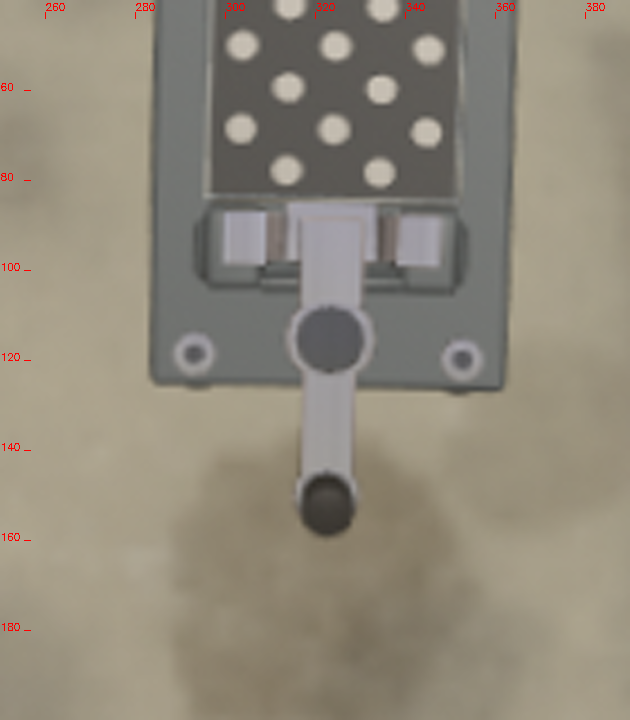

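View pics/s15c.png

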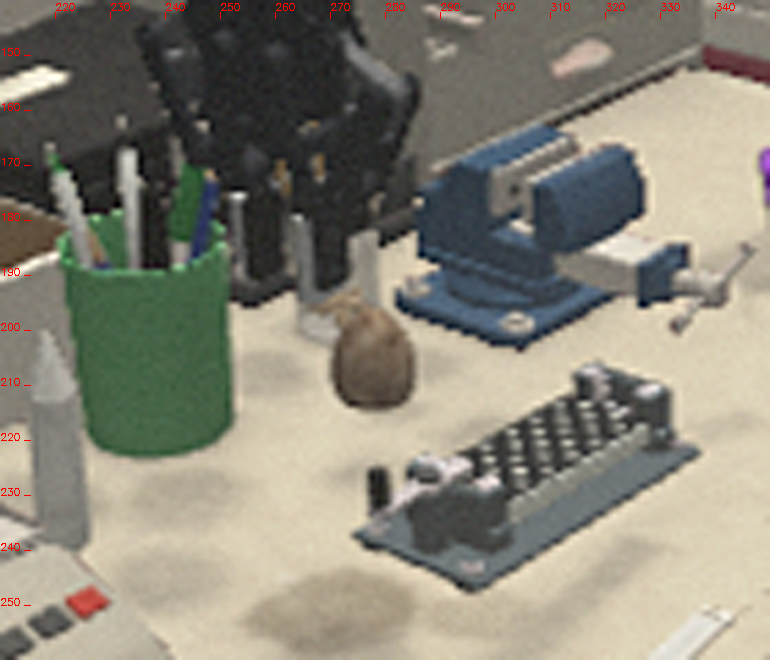

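The keeper is straight over the ear, with the pivot at crop (330,340), the knob at (327,503), and the nose on the ear centreline. The plate is seated and the stones and brush have not moved. I'm handing in.

```bash
python3 - <<'E'
from h import *
import pickle
c,s=pickle.load(open("w15.pkl","rb"));pose=(s["tcp_pos"],s["tool_rot"])
p=onz(c,250+330/4.5,40+340/4.5,.042,pose);k=onz(c,250+327/4.5,40+503/4.5,.057,pose);d=(k-p)[:2]
print("pivot",p,"knob",k,"keeper",np.arctan2(-d[0],d[1])+.013)
print(r.get_state()["dq"]);print(r.close_job())
E
```

```text
pivot [0.5253 0.0689 0.042 ] knob [0.5256 0.0973 0.057 ] keeper 0.0006652942013367722
[-0.0082  0.0144 -0.013  -0.0019 -0.0005 -0.0022]
the job is handed in; nothing more can be done
None
```

The diamond plate is seated in the bracket with the keeper over its ear. I handed the job in at about 17.7 s of the 51 s allowed; it reports no verdict.

- **Plate:** I gripped it across its middle and pressed it level into the slots. The force rose to about 18.5 N (limit 40 N) when it met the bed, with its underside about 13 mm above the table.
- **Level check:** Touching each end afterwards with the closed fingers gave the same face height: 25.1 mm at +y and 24.9 mm at -y. The highest force reading in these checks was 21 N.
- **Keeper:** I turned it by its knob to the stop, which I felt at about 7 N. The last picture gives an angle of about 0.00 rad, with the nose over the ear.
- **Bystanders:** The stones and brush look untouched in the pictures that show them, and the arm was clear of everything at hand-in. I did not measure their positions again, and the brush and palm stone were not in the last pictures.
- **Disagreement:** The middle of the bracket's foot came out 8 mm to the keeper side of the slot-based centre. I took the foot as off-centre and used the posts, bed pads and pivot, which agreed to about 1 mm; the plate went in without jamming.

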